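# Rebuild the rinse-water strainer of a banana wash line

## Robot

A 6-joint arm with a two-finger parallel gripper is mounted at the origin on the work surface. World frame = base frame: x ahead of the robot, y to its left, z up, the work surface at z = 0. Lengths are in m, angles in rad, forces in N, time in s.
With the tool pointing down it reaches from about 0.325 to 0.925 m from the base axis. Payload 3.1 kg.
Tool frame: the origin (TCP) lies at the very end of the fingers, on their centre line; the grasp point (between the pads) lies 19 mm behind it; x points along the fingers, y is the direction in which the jaws open and shut, and the axes are right-handed (so a half turn about x gives the same grasp; the last joint's range is limited). The gripper opens to 85 mm and grips with 20 to 120 N. Pads are 22 mm wide; open, the fingers measure 114 mm over their backs; the gripper's body (76 mm by 85 mm) begins 54 mm behind the grasp point. The pads swing forward as they close: fully open they stand 13 mm farther back than shut.
Start: joints at [-1.377, 0.217, 1.613, -0, 1.311, -0.112], TCP at [0.188, -0.596, 0.231] pointing down, gripper open.
Joint ranges: [-2.75, 2.75], [-0.78, 2.1], [0.31, 2.55], [-1.13, 4.27], [0.13, 2.63], [-2.58, 2.58]. Speed limits (rad/s): [2.79, 2.79, 3.14, 3.14, 3.14, 3.14].

## Interface

Orientations are given as a unit quaternion [w, x, y, z].
In Python, from station import manip, eyes, job gives the robot as it stands. The module is installed in compiled form; this text tells all that it offers.
- The arm moves only by the tool play_rows, never from a script. Its argument "series" is a list of rows, each a list of 3 entries, a list of its own where there are three numbers: the turn, a rotation vector about the tool's x, y, z in degrees, then the shift along the tool's x, y, z in mm, then the opening, from -1 (shut) to 1 (fully open). In form: [[[wx, wy, wz], [dx, dy, dz], jaw], ...]. A call has 1 to 10 rows; each row is the pose to reach, as a shift and turn from the pose measured when the call began, along the tool's axes at that moment; what a row does not reach only later rows make up. A row lasts 1/10 s, in which the tool goes at most 50 mm and 8.59 degrees, less where a joint would pass 70% of its speed; a pose out of reach is approached as far as the arm can. A call with a gripper value outside its range is refused whole. The fingers move at their own pace and stop on an object; the grip force is fixed at half the most. Time passes only in rows, so rows that repeat a pose let the fingers close. It gives the time, the measured TCP pose, the force and the opening at its end, in the units of the state.
- manip.read_state(): the state, without advancing time (a new reading comes with each control period).
- eyes.capture(name): name is "scene" or "top"; returns a dict with "img" (400x640x3 uint8, red, green, blue), "range_z" (400x640 float32, m along the optical axis (not along the pixel's ray), 0 where there is no reading), "mtx" (3x3 intrinsics, pixels), "origin" and "orientation" of the camera in the world. Camera axes: x right, y up, looking along -z (the intrinsics and any distortion apply to the point x, -y, -z); pixel columns grow to the right and rows downward; lengths in m; the calibration is good to about 2 mm. A picture is of the moment at which its call begins.
- job.finish_job(): hands the job in, once; it reports no verdict.
The state is a dict: "time_s": time; "joint_pos": joint angles; "joint_vel": joint speeds; "effort": joint torques, N m; "eef_pos": TCP position; "eef_rot": TCP orientation; "wrist_force": force on the tool from outside, world axes, zero at the start; "torque": the same for the moment, N m; "width": finger opening in m.
Only numpy, scipy, OpenCV 4.12 (cv2) and the standard library are available. Lean on these libraries where they do the work, as an engineer would, in place of code of your own. Each camera call takes 0.05 s, during which the arm holds its last target.

## Task

The rinse-water strainer has been washed out: put it back together on the green housing, one part at a time from the bottom up. Lay the red seal around the housing's mouth, hang the blue-rimmed fine basket in it, nest the yellow-rimmed coarse basket inside the fine one, and set the steel cover over them, flat on the housing and centred, with every part fully home. Leave the bananas, jar, spanner and brush where they lie.

Things in the scene. Friction and masses are not known exactly. Their poses are not given: they have to be found in the camera images.
- seat (a point): Centre of the mouth of the fixed strainer housing, in the plane of its flat steel top face, 110 mm above the table (face 116 mm in diameter; mouth a bore 54 mm wide, 88 mm deep). Below it a green pot with a brass-ended pipe each way along its x axis, 180 mm overall, 84 mm high. z is up. Stack, from below: seal 8 mm, fine rim 12 mm, coarse rim 12 mm; the cover stands over all on the face.
- seal_mid (a point): Centre of the loose red rubber seal, a flat ring lying on the table: outer diameter 66 mm, hole 54 mm, 8 mm thick, 30 g; point half-way up. z is its axis. Can be gripped across its outside. It lies flat on the housing's top face around the mouth, held by friction alone until the fine basket's tube passes through it.
- fine_mid (a point): Centre of the fine basket, half-way up. Loose, standing on its foot, 72 mm high, about 110 g: closed-bottomed steel tube, 44 mm outside, 39 mm inside, 60 mm long, topped by a blue rim 66 mm in diameter and 12 mm thick (24 to 36 mm above this point), by which it can be gripped. z is its axis, up. The tube hangs in seal and bore (5 mm clearance all round); the rim rests on the seal.
- coarse_mid (a point): Centre of the coarse basket, half-way up. Loose, standing on its foot, 58 mm high, about 80 g: closed-bottomed steel tube, 29 mm outside, 46 mm long, topped by a yellow rim 60 mm in diameter and 12 mm thick (17 to 29 mm above this point), by which it can be gripped. z is its axis, up. The tube hangs in the fine basket (5 mm clearance all round); the rim rests on the blue rim.
- cover_mid (a point): Centre of the cover, half-way up. Loose, standing open side down, 78 mm high, about 450 g: steel bell 100 mm in diameter and 46 mm high, hollow below (84 mm wide, 38 mm deep), with a round black knob on top, 36 mm in diameter, 15 to 39 mm above this point: grip it there. z is its axis, up. It goes over the stacked rims; its lower edge rests on the housing's top face.
- fruit_a: A hand of six green bananas, loose, lying backs up, about 180 mm long, 140 mm wide and 65 mm high; origin underneath its middle. Leave it where it lies.
- fruit_b: A hand of five green bananas, loose, lying backs up, about 170 mm long, 120 mm wide and 65 mm high; origin underneath its middle. Leave it where it lies.
- jar: A small amber glass jar with a white lid, 52 mm in diameter, 62 mm high; origin at the centre of its underside. Leave it where it stands.
- spanner: A steel spanner, 170 mm long, lying along its own x axis; origin underneath its middle. Leave it where it lies.
- brush: A scrubbing brush, teal block with white bristles below, 120 mm long along its own x axis, 42 mm wide, 36 mm high; origin underneath its middle. Leave it where it lies.
There are look-alikes about, which are no part of the job. Leave any pink or turquoise look-alike of the part that bears cover_mid alone.

How it is judged:
On the way, in this order (a step that is already met when the one before it is completed fails the run):
1. the red seal lies flat around the housing's mouth (horizontal distance between seal_mid and seat below 0.008 m and z of seal_mid in the frame of seat between 0.001 and 0.007 m and angle between seal_mid's own z axis and vertical below 0.08 rad), for 0.2 s.
2. the fine basket hangs in the housing, its rim down on the seal (all of step 1 and horizontal distance between fine_mid and seat below 0.01 m and z of fine_mid in the frame of seat between -0.019 and -0.013 m and angle between fine_mid's own z axis and vertical below 0.08 rad), for 0.2 s.
3. the coarse basket is nested in the fine one, its rim down on the fine basket's rim (all of step 2 and horizontal distance between coarse_mid and seat below 0.015 m and z of coarse_mid in the frame of seat between -0.002 and 0.004 m and angle between coarse_mid's own z axis and vertical below 0.08 rad), for 0.2 s.
4. the cover stands over the stack, flat on the housing's top face (all of step 3 and horizontal distance between cover_mid and seat below 0.012 m and z of cover_mid in the frame of seat between 0.036 and 0.042 m and angle between cover_mid's own z axis and vertical below 0.08 rad), for 0.2 s.
At the end, for the whole second after the job is handed in: Seal flat on the top face (8 mm off centre at most), fine basket's rim down on it (10 mm), coarse basket's rim down on that (15 mm), cover's edge down on the top face (12 mm); heights right to 3 mm, all upright to 0.08 rad, released, at rest; bystanders moved less than 30 mm (all of step 4 and linear speed of each of seal, fine, coarse, cover below 0.02 m/s); the robot touches nothing.
It fails at once if the six-finger banana hand was moved more than 30 mm (distance of fruit_a from where it was at the start of the episode above 0.03 m).
It fails at once if the five-finger banana hand was moved more than 30 mm (distance of fruit_b from where it was at the start of the episode above 0.03 m).
It fails at once if the jar was moved more than 30 mm (distance of jar from where it was at the start of the episode above 0.03 m).
It fails at once if the spanner was moved more than 30 mm (distance of spanner from where it was at the start of the episode above 0.03 m).
It fails at once if the brush was moved more than 30 mm (distance of brush from where it was at the start of the episode above 0.03 m).
It also fails if it takes over 109 s, if anything falls off the work surface, if the arm or the gripper's body presses on something with over 40 N, if the wrist force passes 120 N, or if a joint passes its speed limit or range.

## Working session

There is one attempt and no reset: what is moved stays moved. The work goes in short steps, Python scripts to look and compute and a tool call to move; the robot and the scene stay as the last step left them, time stands still between calls to the robot, and variables do not carry over. Pictures are saved under pics/ and viewed, and the job is handed in when it is done.

Besides the shell and the picture viewer there is one more tool, called after "Emit:" as name(argument=value, ...), one argument or row to a line, values as JSON. play_rows: Moves the arm, as the interface text tells. Its arguments: {"type":"object","properties":{"series":{"type":"array"}},"required":["series"]}

```bash
mkdir -p pics; cat > h.py <<'E'
import numpy as np,cv2
from scipy.spatial.transform import Rotation as R
from station import manip,eyes,job
def rot(q): return R.from_quat([q[1],q[2],q[3],q[0]]).as_matrix()
def cloud(c):
    K=np.array(c["mtx"]);z=c["range_z"];v,u=np.mgrid[:z.shape[0],:z.shape[1]]
    p=np.stack([(u-K[0,2])/K[0,0]*z,-(v-K[1,2])/K[1,1]*z,-z],-1)
    P=p@rot(c["orientation"]).T+np.array(c["origin"]); P[z<=0]=np.nan
    return P
def cap(n):
    c=eyes.capture(n); np.savez("last_%s.npz"%n,**{k:np.array(v) for k,v in c.items()}); return c
def save(img,name): cv2.imwrite("pics/"+name,img[...,::-1])
E
python3 - <<'E'
from h import *
for n in("scene","top"):
    c=cap(n); save(c["img"],n+"0.png"); print(n,c["mtx"],c["origin"],c["orientation"],[k for k in c])
s=manip.read_state();print(s)
E
```

```text
scene [[420.62585253   0.         324.74984273]
 [  0.         420.62585253 200.00662686]
 [  0.           0.           1.        ]] [ 1.23565732 -0.0598575   0.94229528] [0.69930767 0.25619185 0.23968453 0.62280482] ['img', 'range_z', 'mtx', 'origin', 'orientation']
top [[370.63769857   0.         319.19290145]
 [  0.         370.63769857 198.64333445]
 [  0.           0.           1.        ]] [ 0.31722332 -0.00184055  1.18434265] [ 0.71243992  0.05398126 -0.05717714 -0.69731353] ['img', 'range_z', 'mtx', 'origin', 'orientation']
{'time_s': 0.1, 'joint_pos': array([-1.37720004e+00,  2.17704333e-01,  1.61481517e+00,  3.68376563e-05,
        1.31131168e+00, -1.12208668e-01]), 'joint_vel': array([ 0.00083971, -0.0023371 , -0.00316131,  0.00053364,  0.00385422,
        0.00073557]), 'effort': array([-6.81260572e-04, -3.98074079e+01, -3.04970098e+01, -1.62586207e-04,
        4.26586616e-03,  4.07663279e-06]), 'eef_pos': array([ 0.18804316, -0.59524864,  0.2300613 ]), 'eef_rot': array([-0.1069029 , -0.69883754, -0.1084855 ,  0.69887679]), 'wrist_force': array([-0.32960489, -1.12670561,  0.42198231]), 'torque': array([ 0.01723239,  0.0076794 , -0.00922205]), 'width': 0.08539598648468318}
```

View pics/scene0.png

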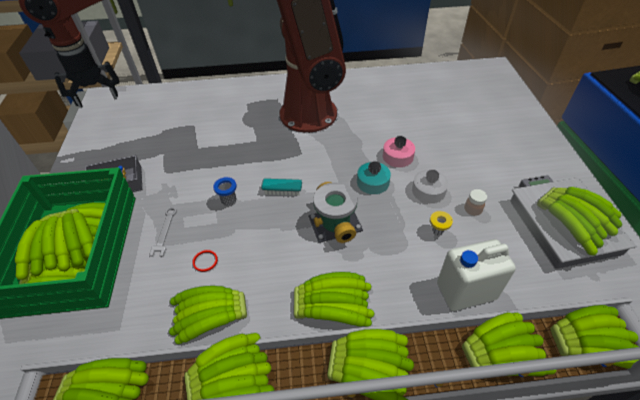

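View pics/top0.png

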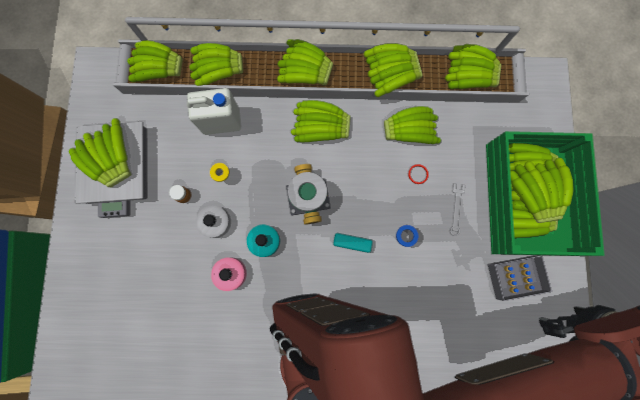

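The top view shows the seal at (418,174), fine basket (407,236), coarse basket (219,172), steel cover (212,221) and housing (307,191). Next I measure them.

```bash
cat >> h.py <<'E'
def circ(P):
    from scipy.optimize import least_squares
    c0=P.mean(0); r=least_squares(lambda a:np.hypot(P[:,0]-a[0],P[:,1]-a[1])-a[2],[c0[0],c0[1],.03],loss="soft_l1",f_scale=.002)
    return r.x
def region(c,u,v,rad): 
    P=cloud(c);vv,uu=np.mgrid[:400,:640];m=np.hypot(uu-u,vv-v)<rad
    return P[m],c["img"][m].astype(int)
E
python3 - <<'E'
from h import *
st={}
pix={"top":dict(seal=(418,174,16),fine=(407,236,16),coarse=(219,172,15),cover=(212,221,24),seat=(307,191,28)),
"scene":dict(seal=(205,261,16),fine=(225,187,16),coarse=(441,221,16),cover=(432,184,24),seat=(334,202,28))}
for n in pix:
    c=dict(np.load("last_%s.npz"%n))
    for k,(u,v,r) in pix[n].items():
        P,I=region(c,u,v,r); R_,G,B=I.T
        m={"seal":(R_>150)&(G<90),"fine":(B>R_+50)&(B>G+30),"coarse":(R_>G*1.1)&(R_>B+70),"cover":(P[:,2]>.02),"seat":(P[:,2]>.1)&(P[:,2]<.12)}[k]
        Q=P[m]; Q=Q[~np.isnan(Q[:,0])]
        z=Q[:,2]
        print(n,k,len(Q),"z pct",np.percentile(z,[2,25,50,75,98]).round(4))
        zt=np.percentile(z,90) if k not in("cover",) else .046
        q=Q[abs(z-zt)<.006]
        a,b=q[:,:2].min(0),q[:,:2].max(0)
        print("   top",zt.round(4),"mean",q.mean(0).round(4),"bboxctr",((a+b)/2).round(4),"size",(b-a).round(4),"circ",circ(q).round(4))
        if k=="cover":
            q=Q[z>.065];print("   knob",q.mean(0).round(4),(q[:,:2].max(0)-q[:,:2].min(0)).round(4))
E
```

```text
top seal 79 z pct [0.0018 0.0063 0.0087 0.0099 0.0121]
   top 0.0109 mean [ 0.592  -0.3217  0.0088] bboxctr [ 0.5924 -0.3235] size [0.0606 0.0611] circ [ 0.593  -0.3247  0.0296]
top fine 267 z pct [0.0596 0.0709 0.0726 0.074  0.0771]
   top 0.0753 mean [ 0.3878 -0.2707  0.073 ] bboxctr [ 0.3878 -0.2717] size [0.0629 0.0634] circ [ 0.3881 -0.2704  0.0268]
top coarse 231 z pct [0.0518 0.0569 0.0582 0.0594 0.0621]
   top 0.0609 mean [0.5741 0.3076 0.0584] bboxctr [0.5746 0.3081] size [0.0551 0.0575] circ [0.5741 0.3073 0.0223]
top cover 866 z pct [0.0259 0.0432 0.0457 0.0485 0.0793]Traceback (most recent call last):
  File "<stdin>", line 16, in <module>
AttributeError: 'float' object has no attribute 'round'
```

```bash
python3 - <<'E'
from h import *
a=cv2.imread("pics/top0.png"); b=cv2.imread("pics/scene0.png")
cv2.imwrite("pics/c1.png",cv2.resize(a[130:280,170:450],None,fx=2.8,fy=2.8,interpolation=cv2.INTER_CUBIC))
cv2.imwrite("pics/c2.png",cv2.resize(b[120:290,180:500],None,fx=2.5,fy=2.5,interpolation=cv2.INTER_CUBIC))
E
```

```text
(no output)
```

View pics/c1.png

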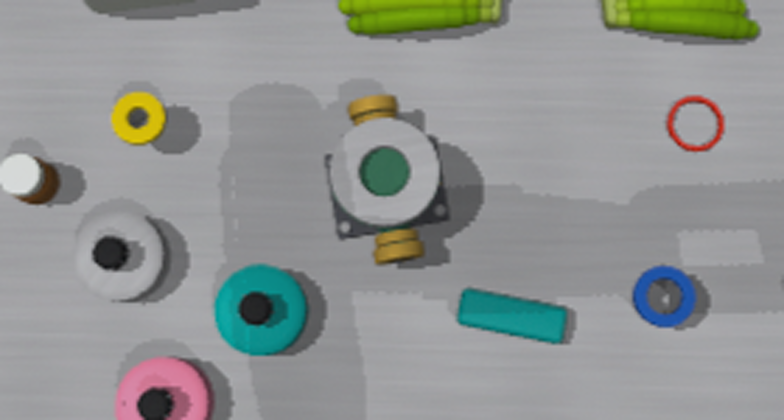

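View pics/c2.png

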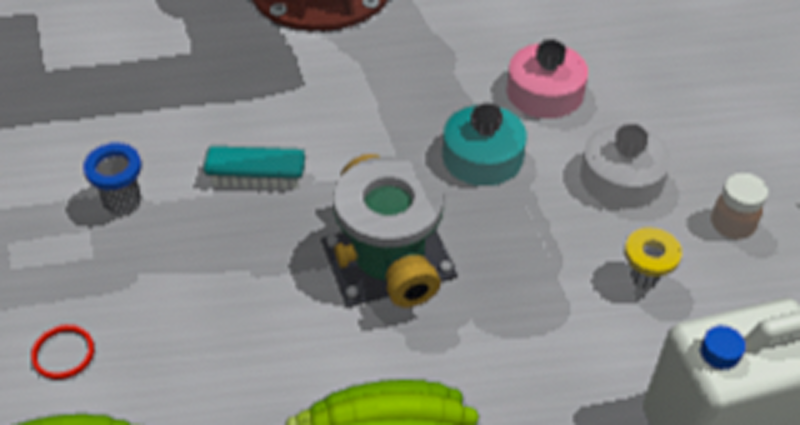

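```bash
cat >> h.py <<'E'
def toplane(c,u,v,z):
    K=np.array(c["mtx"]);u=np.asarray(u,float);v=np.asarray(v,float)
    d=np.stack([(u-K[0,2])/K[0,0],-(v-K[1,2])/K[1,1],-np.ones_like(u)],-1)@rot(c["orientation"]).T
    o=np.array(c["origin"]); return o+d*((z-o[2])/d[...,2])[...,None]
def outl(c,mask,z):
    cs,_=cv2.findContours(mask.astype(np.uint8),cv2.RETR_EXTERNAL,cv2.CHAIN_APPROX_NONE)
    k=max(cs,key=len)[:,0]; P=toplane(c,k[:,0],k[:,1],z)[:,:2]
    (x,y),r=cv2.minEnclosingCircle((P*1000).astype(np.float32))
    return circ(P),(x,y,r)
E
python3 - <<'E'
from h import *
pix={"top":dict(seal=(418,174,16),fine=(407,236,16),coarse=(219,172,15),cover=(212,221,26),seat=(307,191,28)),
"scene":dict(seal=(205,261,18),fine=(225,187,16),coarse=(441,221,16),cover=(432,184,24),seat=(334,202,28))}
zt=dict(seal=.008,fine=.072,coarse=.058,cover=.046,seat=.11)
vv,uu=np.mgrid[:400,:640]
for n in pix:
    c=dict(np.load("last_%s.npz"%n)); P=cloud(c); R_,G,B=c["img"].astype(int).transpose(2,0,1); Z=P[...,2]
    for k,(u,v,r) in pix[n].items():
        m={"seal":(R_>G+60)&(R_>B+60),"fine":(B>R_+40)&(B>G+30),"coarse":(R_>B+70)&(G>B+40)&(Z>.04),"cover":(abs(Z-.046)<.01),"seat":(Z>.1)&(Z<.12)}[k]&(np.hypot(uu-u,vv-v)<r)
        print(n,k,m.sum(),np.nanmedian(Z[m]).round(4),*[np.round(x,4) for x in outl(c,m,zt[k])])
        if k=="cover":
            Q=P[(Z>.065)&(np.hypot(uu-u,vv-v)<30)];print("   knob",len(Q),Q.mean(0).round(4),(Q.max(0)-Q.min(0)).round(4))
            m2=(R_<90)&(np.hypot(uu-u,vv-v)<r)&(Z>.055); print(m2.sum(),outl(c,m2,.078))
        if k=="seat":
            m3=(np.hypot(uu-u,vv-v)<20)&(G>R_+15)&(uu>0);print("  mouth",outl(c,m3,.11))
E
```

```text
top seal 117 0.0083 [ 0.5935 -0.325   0.0317] [ 593.3487 -324.8749   33.2021]
top fine 273 0.0726 [ 0.388  -0.2701  0.032 ] [ 387.9995 -270.1702   33.3516]
top coarse 239 0.0582 [0.5741 0.3079 0.0283] [573.9611 307.647   29.848 ]
top cover 693 0.0452 [0.4218 0.3233 0.0486] [422.037  323.1351  50.1152]
   knob 124 [0.4218 0.3233 0.0764] [0.0356 0.037  0.0175]
125 (array([0.42093882, 0.32198106, 0.0176526 ]), (421.8121643066406, 321.63311767578125, 19.538604736328125))
top seat 967 0.1105 [0.5103 0.0312 0.0568] [510.4426  30.4291  58.2991]
  mouth (array([0.50969766, 0.03142924, 0.02448181]), (509.1835021972656, 31.15909767150879, 26.32708168029785))
scene seal 166 0.0073 [ 0.5942 -0.3228  0.0321] [ 594.2313 -322.6344   33.6522]
scene fine 280 0.071 [ 0.3917 -0.2676  0.0341] [ 392.5045 -267.9247   37.0156]
scene coarse 272 0.0581 [0.5763 0.3097 0.0288] [576.3967 308.6013  31.2281]
scene cover 555 0.0451 [0.4301 0.3232 0.0478] [428.7929 322.3096  52.3962]
   knob 116 [0.4265 0.3248 0.0755] [0.0376 0.0344 0.0175]
128 (array([0.43187948, 0.32260141, 0.02060256]), (432.59246826171875, 322.36846923828125, 25.625144958496094))
scene seat 1031 0.1098 [0.5148 0.0321 0.0587] [515.3333  31.6402  61.5239]
  mouth (array([0.5375156 , 0.02890324, 0.04659656]), (567.67626953125, 26.33642578125, 35.6257438659668))
```

```bash
cat >> h.py <<'E'
def go(x,y,z,jaw_deg=None):
    """jaw_deg: world angle of tool y axis (mod 180)"""
    s=manip.read_state(); M=rot(s["eef_rot"]); p=np.array(s["eef_pos"])
    a=np.degrees(np.arctan2(M[1,1],M[0,1]))
    if jaw_deg is None: j=a
    else: j=a+((jaw_deg-a+90)%180-90)
    Y=np.array([np.cos(np.radians(j)),np.sin(np.radians(j)),0]);X=np.array([0,0,-1.]);T=np.stack([X,Y,np.cross(X,Y)],1)
    w=np.degrees(R.from_matrix(M.T@T).as_rotvec()); d=M.T@(np.array([x,y,z])-p)*1000
    print("t",round(s["time_s"],2),"tcp",p.round(4),"toolx",M[:,0].round(3),"jawang",round(a,1),"q6",round(s["joint_pos"][5],2),"F",np.array(s["wrist_force"]).round(1),"w",round(s["width"],4))
    print("turn",w.round(2),"shift",d.round(1))
E
python3 -c "
from h import *
go(.5935,-.324,.15,90)"
```

```text
t 0.1 tcp [ 0.188  -0.5952  0.2301] toolx [-0.     0.002 -1.   ] jawang -72.5 q6 -0.11 F [-0.3 -1.1  0.4] w 0.0854
turn [17.52  0.    0.13] shift [  80.5 -136.4 -468.3]
```

```bash
python3 -c "
from h import *
c=dict(np.load('last_top.npz'));P=cloud(c)
Q=P[130:260,485:605].reshape(-1,3);Q=Q[Q[:,2]>.05];print(np.nanpercentile(Q,[1,50,99],axis=0).round(3))
Q=P[255:300,485:550].reshape(-1,3);Q=Q[Q[:,2]>.02];print(np.nanpercentile(Q,[1,50,99],axis=0).round(3))
go(.5935,-.324,.23,90)
"
```

```text
[[ 0.341 -0.811  0.051]
 [ 0.532 -0.676  0.098]
 [ 0.697 -0.551  0.134]]
[[ 0.207 -0.703  0.021]
 [ 0.269 -0.634  0.035]
 [ 0.336 -0.539  0.054]]
t 0.1 tcp [ 0.188  -0.5952  0.2301] toolx [-0.     0.002 -1.   ] jawang -72.5 q6 -0.11 F [-0.3 -1.1  0.4] w 0.0854
turn [17.52  0.    0.13] shift [   0.5 -136.6 -468.3]
```

Emit:
play_rows(
  series=[
    [[2,0,0],[0,-14,-47],1],
    [[4,0,0],[0,-28,-94],1],
    [[6,0,0],[0,-41,-141],1],
    [[8,0,0],[0,-55,-188],1],
    [[10,0,0],[0,-68,-234],1],
    [[12,0,0],[0,-82,-281],1],
    [[14,0,0],[0,-96,-328],1],
    [[16,0,0],[0,-110,-375],0.74],
    [[17.5,0,0],[0,-124,-422],0.74],
    [[17.5,0,0.1],[0,-136.5,-468],0.74],
  ],
)

```text
time_s: 1.1
eef_pos: [0.5944, -0.3224, 0.2298]
eef_rot: [0.0, -0.707, -0.0, 0.707]
wrist_force: [0.1, -0.7, 0.1]
width: 0.0742
```

```bash
python3 -c "
from h import *
go(.5935,-.324,.06,90)
c=cap('scene');save(cv2.resize(c['img'][150:300,120:320],None,fx=3.5,fy=3.5),'s1.png')"
```

```text
t 1.1 tcp [ 0.5944 -0.3224  0.2298] toolx [-0.001  0.001 -1.   ] jawang -90.0 q6 0.97 F [ 0.1 -0.7  0.1] w 0.0742
turn [0.01 0.06 0.06] shift [169.8   1.7   0.8]
```

View pics/s1.png

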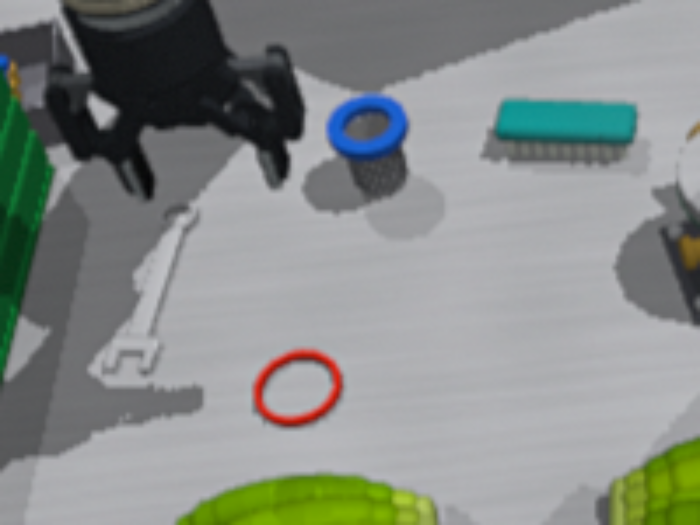

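```bash
python3 -c "
from h import *
c=dict(np.load('last_scene.npz'));P=cloud(c)
for a in((148,188),(206,206)):
  Q=P[185:210,a[0]:a[1]].reshape(-1,3);Q=Q[Q[:,2]>.15];i=np.argsort(Q[:,2])[:12];print(Q[i].round(3))
"
```

```text
[[ 0.599 -0.361  0.239]
 [ 0.597 -0.36   0.241]
 [ 0.594 -0.361  0.241]
 [ 0.592 -0.361  0.241]
 [ 0.59  -0.361  0.243]
 [ 0.602 -0.361  0.243]
 [ 0.605 -0.361  0.243]
 [ 0.599 -0.374  0.245]
 [ 0.599 -0.372  0.245]
 [ 0.586 -0.361  0.245]
 [ 0.598 -0.361  0.245]
 [ 0.606 -0.362  0.245]]
[]
```

Emit:
play_rows(
  series=[
    [[0,0,0],[30,0,0],0.74],
    [[0,0,0],[70,1,0],0.74],
    [[0,0,0],[110,2,1],0.74],
    [[0,0,0],[150,2,1],0.74],
    [[0,0,0],[180,2,1],0.74],
    [[0,0,0],[200,2,1],0.74],
    [[0,0,0],[200,2,1],0.74],
  ],
)

```text
time_s: 1.85
eef_pos: [0.5966, -0.3158, 0.0244]
eef_rot: [0.002, -0.706, -0.006, 0.708]
wrist_force: [-0.9, 0.5, 0.5]
width: 0.0742
```

```bash
python3 -c "
from h import *
go(.5935,-.324,.003,90)
for n,(a,b,e,f) in dict(scene=(200,310,150,270),top=(120,230,360,480)).items():
  c=cap(n);save(cv2.resize(c['img'][a:b,e:f],None,fx=5,fy=5),n+'_s2.png')"
```

```text
t 1.85 tcp [ 0.5966 -0.3158  0.0244] toolx [-0.003  0.011 -1.   ] jawang -89.7 q6 0.97 F [-0.9  0.5  0.5] w 0.0742
turn [0.31 0.17 0.61] shift [21.3  8.4  3.1]
```

View pics/scene_s2.png

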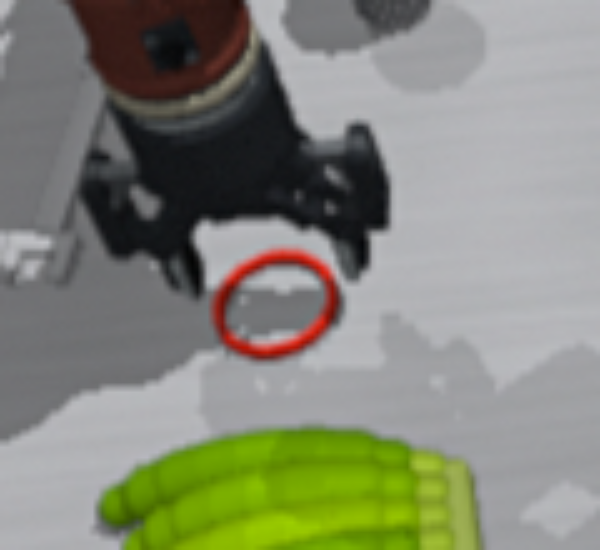

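View pics/top_s2.png

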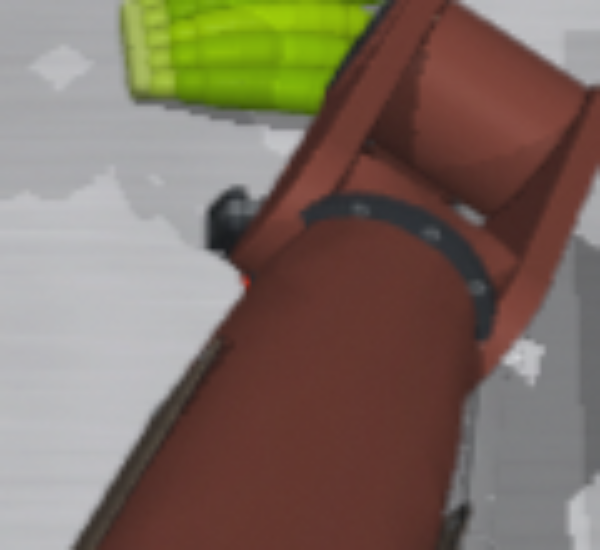

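Emit:
play_rows(
  series=[
    [[0.3,0.2,0.6],[5,8.4,3],0.74],
    [[0.3,0.2,0.6],[5,8.4,3],0.74],
    [[0.3,0.2,0.6],[5,8.4,3],0.74],
  ],
)

```text
time_s: 2.25
eef_pos: [0.5976, -0.3273, 0.0255]
eef_rot: [0.002, 0.71, -0.002, -0.704]
wrist_force: [-0.7, -0.8, 0.2]
width: 0.0744
```

```bash
python3 -c "
from h import *
go(.5935,-.324,.003,90)
s=manip.read_state();print(s['joint_vel'].round(3),s['joint_pos'].round(3))"
```

```text
t 2.25 tcp [ 0.5976 -0.3273  0.0255] toolx [ 0.01  -0.006 -1.   ] jawang -90.0 q6 0.97 F [-0.7 -0.8  0.2] w 0.0744
turn [-0.03 -0.54 -0.34] shift [22.5 -3.4  4.3]
[0.006 0.002 0.    0.003 0.001 0.001] [-6.04e-01  5.50e-01  1.59e+00  1.00e-03  9.91e-01  9.67e-01]
```

Emit:
play_rows(
  series=[
    [[0,0,0],[5,-3,4],0.74],
    [[0,0,0],[5,-3,4],0.74],
    [[0,0,0],[5,-3,4],0.74],
    [[0,0,0],[5,-3,4],0.74],
  ],
)

```text
time_s: 2.65
eef_pos: [0.5937, -0.3242, 0.0205]
eef_rot: [0.002, 0.71, -0.002, -0.704]
wrist_force: [0.3, 0.7, 0.3]
width: 0.0745
```

```bash
python3 -c "
from h import *
go(.5935,-.324,.003,90)
s=manip.read_state();print(s['joint_vel'].round(3),s['joint_pos'].round(4),s['effort'].round(1))
cap('scene');go(.5935,-.324,.003,90)
s=manip.read_state();print(s['joint_vel'].round(3),s['joint_pos'].round(4))"
```

```text
t 2.65 tcp [ 0.5937 -0.3242  0.0205] toolx [ 0.01  -0.006 -1.   ] jawang -90.0 q6 0.97 F [0.3 0.7 0.3] w 0.0745
turn [-0.02 -0.55 -0.34] shift [17.5 -0.3  0.4]
[ 0.     0.    -0.005 -0.001  0.    -0.   ] [-6.0370e-01  5.4810e-01  1.6035e+00  7.0000e-04  9.7880e-01  9.6710e-01] [ -0.  -47.5 -25.1   0.   -0.   -0. ]
t 2.7 tcp [ 0.5938 -0.3243  0.0205] toolx [ 0.01  -0.006 -1.   ] jawang -90.0 q6 0.97 F [-0.4  0.8  1.1] w 0.0744
turn [-0.02 -0.55 -0.34] shift [17.5 -0.4  0.5]
[-0.002  0.002 -0.004 -0.001  0.001  0.001] [-6.0370e-01  5.4810e-01  1.6033e+00  6.0000e-04  9.7880e-01  9.6700e-01]
```

Emit:
play_rows(
  series=[
    [[0,-0.5,-0.3],[8,0,0],0.74],
    [[0,-0.5,-0.3],[15,0,0],0.74],
    [[0,-0.5,-0.3],[20,0,0],0.74],
    [[0,-0.5,-0.3],[23,0,0],0.74],
    [[0,-0.5,-0.3],[23,0,0],0.74],
    [[0,-0.5,-0.3],[23,0,0],0.74],
  ],
)

```text
time_s: 3.3
eef_pos: [0.594, -0.3244, -0.0026]
eef_rot: [0.0, 0.707, -0.0, -0.707]
wrist_force: [0.4, -1.0, -0.4]
width: 0.0742
```

```bash
python3 -c "
from h import *
go(.5935,-.324,-.005,90)
c=cap('scene');save(cv2.resize(c['img'][220:290,165:255],None,fx=8,fy=8),'s3.png')"
```

```text
t 3.3 tcp [ 0.594  -0.3244 -0.0026] toolx [ 0.001 -0.001 -1.   ] jawang -90.0 q6 0.97 F [ 0.4 -1.  -0.4] w 0.0742
turn [-0.02 -0.05 -0.04] shift [ 2.4 -0.4  0.5]
```

View pics/s3.png

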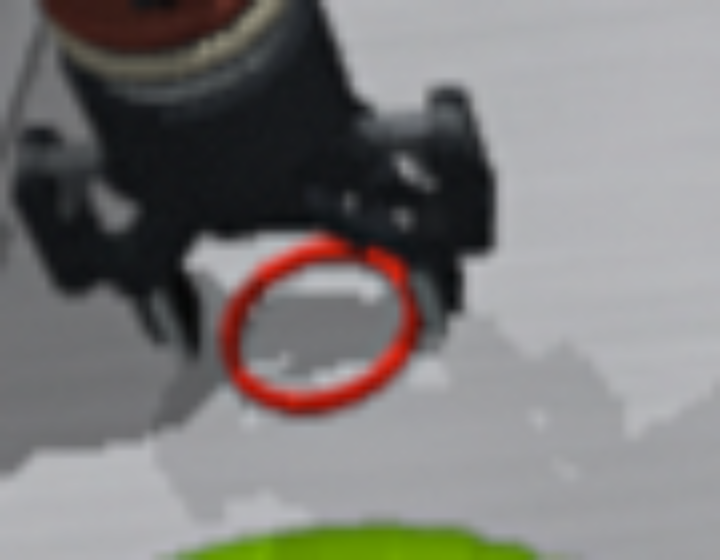

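Emit:
play_rows(
  series=[
    [[0,0,0],[2,-1,0],0.74],
    [[0,0,0],[4,-1,0],0.74],
    [[0,0,0],[4,-1,0],0.74],
    [[0,0,0],[4,-1,0],0.65],
    [[0,0,0],[4,-1,0],0.5],
    [[0,0,0],[4,-1,0],0.4],
    [[0,0,0],[4,-1,0],0.4],
    [[0,0,0],[4,-1,0],0.4],
  ],
)

```text
time_s: 4.15
eef_pos: [0.5947, -0.3238, -0.005]
eef_rot: [0.0, 0.708, -0.001, -0.706]
wrist_force: [-0.7, 0.9, 5.7]
width: 0.0633
```

```bash
python3 -c "
from h import *
go(.51,.031,.13,90)
c=cap('scene');save(cv2.resize(c['img'][220:290,165:255],None,fx=8,fy=8),'s4.png')"
```

```text
t 4.15 tcp [ 0.5947 -0.3238 -0.005 ] toolx [ 0.002 -0.001 -1.   ] jawang -90.0 q6 0.97 F [-0.7  0.9  5.7] w 0.0633
turn [-0.02 -0.12 -0.08] shift [-135.7 -354.6   84.6]
```

View pics/s4.png

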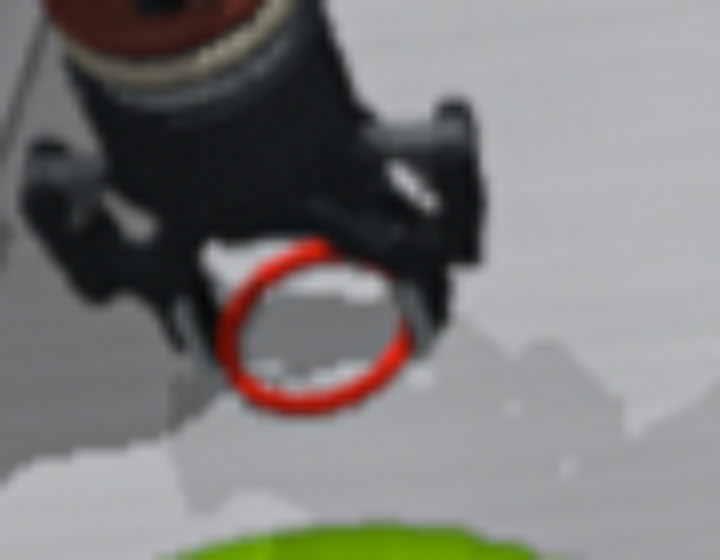

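Emit:
play_rows(
  series=[
    [[0,0,0],[-5,0,0],0.4],
    [[0,0,0],[-15,0,0],0.4],
    [[0,0,0],[-35,0,0],0.4],
    [[0,0,0],[-60,0,0],0.4],
    [[0,0,0],[-60,0,0],0.4],
    [[0,0,0],[-60,0,0],0.4],
  ],
)

```text
time_s: 4.8
eef_pos: [0.5952, -0.3242, 0.0559]
eef_rot: [0.001, 0.708, -0.001, -0.706]
wrist_force: [0.0, -0.0, -0.5]
width: 0.0628
```

```bash
python3 -c "
from h import *
go(.51,.031,.15,90)
c=cap('scene');save(cv2.resize(c['img'][190:290,155:275],None,fx=6,fy=6),'s5.png')"
```

```text
t 4.8 tcp [ 0.5952 -0.3242  0.0559] toolx [ 0.004 -0.003 -1.   ] jawang -90.0 q6 0.97 F [ 0.  -0.  -0.5] w 0.0628
turn [-0.02 -0.23 -0.16] shift [ -95.4 -354.9   85. ]
```

View pics/s5.png

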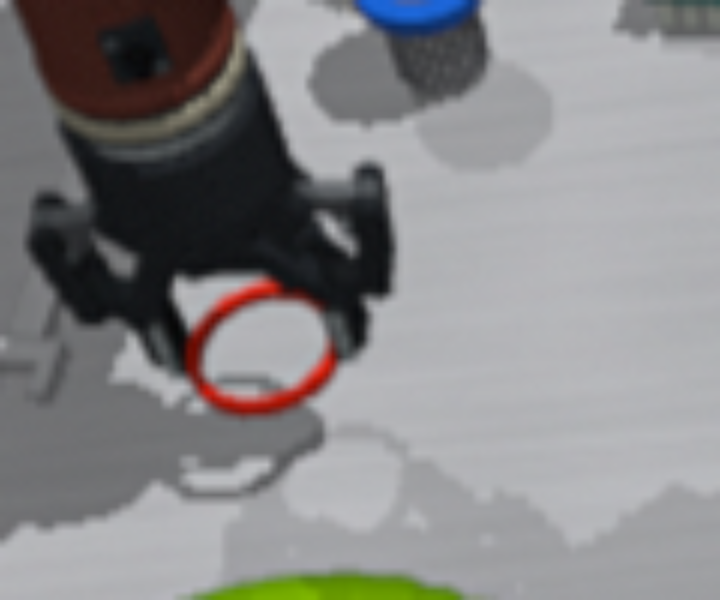

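```bash
cat >> h.py <<'E'
def ringpose(c,u,v,r):
    P=cloud(c);vv,uu=np.mgrid[:400,:640];R_,G,B=c["img"].astype(int).transpose(2,0,1)
    m=(R_>G+60)&(R_>B+60)&(np.hypot(uu-u,vv-v)<r)&~np.isnan(P[...,0])
    q=P[m];q=q[abs(q[:,2]-np.median(q[:,2]))<.02]
    A=np.c_[q[:,:2]-q[:,:2].mean(0),np.ones(len(q))];k=np.linalg.lstsq(A,q[:,2],rcond=None)[0]
    z=np.median(q[:,2]);print("ring n",len(q),"z",z.round(4),"slope",k[:2].round(3),"circ",circ(q).round(4),"bbox",((q.min(0)+q.max(0))/2).round(4),"outl",outl(c,m,z))
E
python3 -c "
from h import *
c=dict(np.load('last_scene.npz'));ringpose(c,200,248,22)"
```

```text
ring n 109 z 0.0682 slope [-0.    -0.002] circ [ 0.5959 -0.3241  0.0299] bbox [ 0.5957 -0.3248  0.0694] outl (array([ 0.59499243, -0.32391993,  0.03014971]), (593.8040771484375, -322.4892578125, 34.61149597167969))
```

Emit:
play_rows(
  series=[
    [[0,0,0],[-30,0,0],0.4],
    [[0,0,0],[-65,-20,5],0.4],
    [[0,0,0],[-95,-55,13],0.4],
    [[0,-0.2,-0.2],[-95,-95,23],0.4],
    [[0,-0.2,-0.2],[-95,-135,32],0.4],
    [[0,-0.2,-0.2],[-95,-175,42],0.4],
    [[0,-0.2,-0.2],[-95,-215,51],0.4],
    [[0,-0.2,-0.2],[-95,-255,61],0.4],
    [[0,-0.2,-0.2],[-95,-290,69],0.4],
    [[0,-0.2,-0.2],[-95,-310,74],0.4],
  ],
)

```text
time_s: 5.85
eef_pos: [0.5177, -0.0107, 0.1468]
eef_rot: [0.001, -0.705, -0.002, 0.709]
wrist_force: [0.3, 0.3, -0.5]
width: 0.0633
```

```bash
python3 -c "
from h import *
go(.51,.031,.15,90)"
```

```text
t 5.85 tcp [ 0.5177 -0.0107  0.1468] toolx [-0.006  0.004 -1.   ] jawang -89.9 q6 1.41 F [ 0.3  0.3 -0.5] w 0.0633
turn [0.08 0.36 0.22] shift [ -3.  -41.7   7.6]
```

Emit:
play_rows(
  series=[
    [[0,0.2,0.1],[-3,-20,4],0.4],
    [[0,0.3,0.2],[-3,-36,7],0.4],
    [[0,0.4,0.2],[-3,-42,8],0.4],
    [[0,0.4,0.2],[-3,-42,8],0.4],
    [[0,0.4,0.2],[-3,-42,8],0.4],
    [[0,0.4,0.2],[-3,-42,8],0.4],
  ],
)

```text
time_s: 6.45
eef_pos: [0.5098, 0.0305, 0.1497]
eef_rot: [0.0, 0.707, 0.0, -0.707]
wrist_force: [0.7, -0.6, -0.2]
width: 0.0632
```

```bash
python3 -c "
from h import *
go(.51,.031,.106,90)
for n,(a,b,e,f) in dict(scene=(150,250,280,400),top=(140,240,250,370)).items():
  c=cap(n);save(cv2.resize(c['img'][a:b,e:f],None,fx=6,fy=6),n+'_s6.png')
c=dict(np.load('last_scene.npz'));ringpose(c,334,195,30)
"
```

```text
t 6.45 tcp [0.5098 0.0305 0.1497] toolx [ 0.  0. -1.] jawang -90.0 q6 1.49 F [ 0.7 -0.6 -0.2] w 0.0632
turn [ 0.02 -0.02  0.  ] shift [43.7 -0.5 -0.2]
ring n 116 z 0.1627 slope [ 0.002 -0.012] circ [0.5107 0.0297 0.0299] bbox [0.511  0.0309 0.1626] outl (array([0.51013082, 0.03011151, 0.029749  ]), (509.90643310546875, 30.964210510253906, 33.892433166503906))
```

View pics/scene_s6.png

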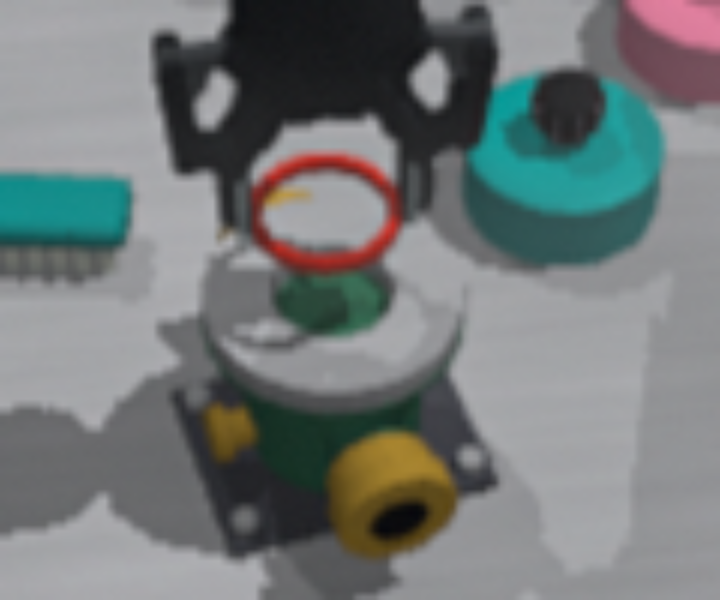

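View pics/top_s6.png

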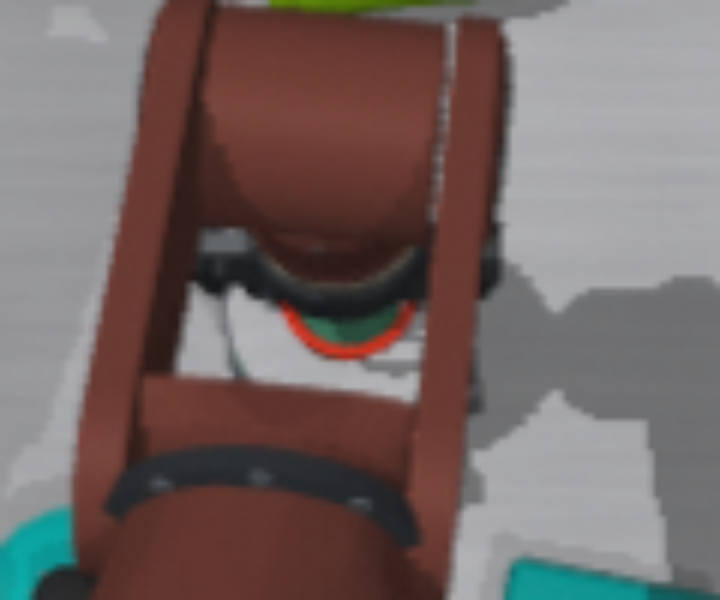

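Emit:
play_rows(
  series=[
    [[0,0,0],[10,0,0],0.4],
    [[0,0,0],[20,-0.5,0],0.4],
    [[0,0,0],[30,-0.5,0],0.4],
    [[0,0,0],[38,-0.5,0],0.4],
    [[0,0,0],[42,-0.5,0],0.4],
    [[0,0,0],[43,-0.5,0],0.4],
    [[0,0,0],[43,-0.5,0],0.4],
    [[0,0,0],[43,-0.5,0],0.4],
  ],
)

```text
time_s: 7.35
eef_pos: [0.5104, 0.031, 0.1074]
eef_rot: [0.0, 0.708, 0.0, -0.707]
wrist_force: [-0.3, -0.2, 0.2]
width: 0.0632
```

```bash
python3 -c "
from h import *
go(.51,.031,.105,90)
c=cap('scene');ringpose(c,334,205,30)
"
```

```text
t 7.35 tcp [0.5104 0.031  0.1074] toolx [ 0.002  0.    -1.   ] jawang -90.0 q6 1.49 F [-0.3 -0.2  0.2] w 0.0632
turn [ 0.02 -0.1   0.  ] shift [2.4 0.  0.4]
ring n 124 z 0.1199 slope [ 0.039 -0.012] circ [0.5105 0.0305 0.03  ] bbox [0.5052 0.0312 0.1116] outl (array([0.51036702, 0.03089435, 0.03157338]), (510.25860595703125, 30.499073028564453, 33.6650505065918))
```

Emit:
play_rows(
  series=[
    [[0,0,0],[1,0,0],0.4],
    [[0,0,0],[2,0,0],0.4],
    [[0,0,0],[2.5,0,0],0.4],
    [[0,0,0],[2.5,0,0],0.4],
  ],
)

```text
time_s: 7.8
eef_pos: [0.5105, 0.031, 0.105]
eef_rot: [0.0, 0.708, 0.0, -0.706]
wrist_force: [0.8, 0.0, -0.6]
width: 0.0631
```

Emit:
play_rows(
  series=[
    [[0,0,0],[1,0,0],0.4],
    [[0,0,0],[1,0,0],0.4],
    [[0,0,0],[1,0,0],0.4],
  ],
)

```text
time_s: 8.1
eef_pos: [0.5105, 0.031, 0.1049]
eef_rot: [0.0, 0.708, 0.0, -0.707]
wrist_force: [-2.8, 0.6, 6.8]
width: 0.0635
```

Contact (6.8 N). Release.

Emit:
play_rows(
  series=[
    [[0,0,0],[0,0,0],0.6],
    [[0,0,0],[0,0,0],0.7],
    [[0,0,0],[0,0,0],0.8],
    [[0,0,0],[0,0,0],0.9],
    [[0,0,0],[0,0,0],0.9],
    [[0,0,0],[-10,0,0],0.9],
    [[0,0,0],[-30,0,0],0.9],
    [[0,0,0],[-60,0,0],0.9],
    [[0,0,0],[-90,0,0],0.9],
  ],
)

```text
time_s: 9.0
eef_pos: [0.51, 0.0311, 0.1962]
eef_rot: [0.0, 0.707, 0.0, -0.707]
wrist_force: [0.8, -0.5, -0.7]
width: 0.0814
```

```bash
python3 -c "
from h import *
go(.388,-.269,.17,90)
c=cap('scene');ringpose(c,334,205,30)
save(cv2.resize(c['img'][150:250,280:400],None,fx=6,fy=6),'s7.png')
"
```

```text
t 9.0 tcp [0.51   0.0311 0.1962] toolx [ 0.001  0.    -1.   ] jawang -90.0 q6 1.49 F [ 0.8 -0.5 -0.7] w 0.0814
turn [ 0.02 -0.05  0.  ] shift [ 26.  300.  122.1]
ring n 143 z 0.1174 slope [ 0.027 -0.011] circ [0.511  0.0305 0.0299] bbox [0.5076 0.0313 0.1097] outl (array([0.51056205, 0.03092803, 0.03205406]), (510.276123046875, 30.71786117553711, 33.78473663330078))
```

View pics/s7.png

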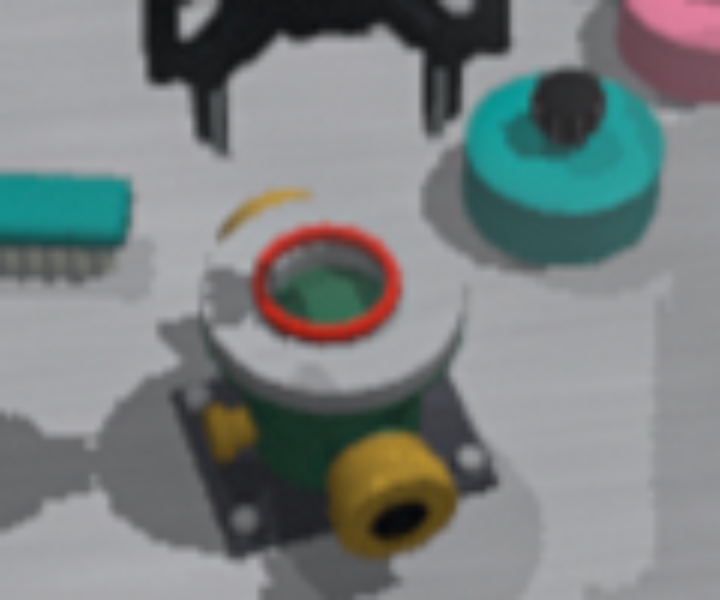

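The seal lies flat around the mouth (crop centre (327,283)). On to the fine basket.

Emit:
play_rows(
  series=[
    [[0,0,0],[0,40,16],0.9],
    [[0,0,0],[0,80,33],0.9],
    [[0,0,0],[0,120,49],0.9],
    [[0,0,0],[0,160,65],0.9],
    [[0,0,0],[0,200,81],0.9],
    [[0,0,0],[0,240,98],0.9],
    [[0,0,0],[10,275,112],0.9],
    [[0,0,0],[20,300,122],0.9],
    [[0,0,0],[26,300,122],0.9],
    [[0,0,0],[26,300,122],0.9],
  ],
)

```text
time_s: 10.05
eef_pos: [0.3918, -0.2689, 0.1747]
eef_rot: [-0.001, 0.711, -0.0, -0.703]
wrist_force: [-0.3, -0.7, 0.2]
width: 0.0813
```

```bash
python3 -c "
from h import *
go(.388,-.269,.08,90)
c=cap('top');ringpose(c,307,191,30)
vv,uu=np.mgrid[:400,:640];Z=cloud(c)[...,2]
print('face',outl(c,(Z>.1)&(Z<.13)&(np.hypot(uu-307,vv-191)<28),.11))
save(cv2.resize(c['img'][140:240,250:370],None,fx=6,fy=6),'t7.png')
c=cap('scene');save(cv2.resize(c['img'][120:220,170:290],None,fx=6,fy=6),'s8.png')
"
```

```text
t 10.05 tcp [ 0.3918 -0.2689  0.1747] toolx [ 0.011  0.001 -1.   ] jawang -90.1 q6 0.81 F [-0.3 -0.7  0.2] w 0.0813
turn [-0.07 -0.61  0.06] shift [94.7  0.2  4.8]
ring n 131 z 0.1179 slope [-0.005 -0.019] circ [0.5102 0.0293 0.0298] bbox [0.5101 0.03   0.1158] outl (array([0.51029349, 0.02948706, 0.03137439]), (510.48052978515625, 29.135787963867188, 32.62453842163086))
face (array([0.51032924, 0.03115268, 0.05673945]), (510.2712707519531, 31.07725715637207, 58.10832214355469))
```

View pics/t7.png

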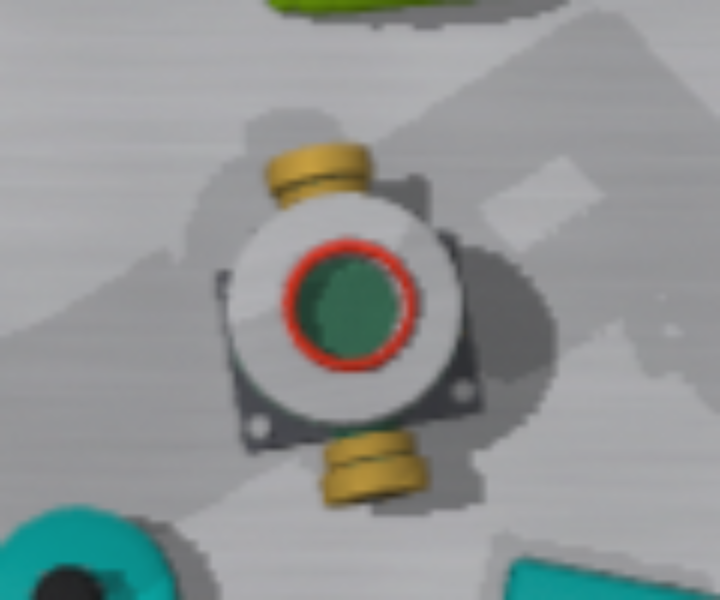

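View pics/s8.png

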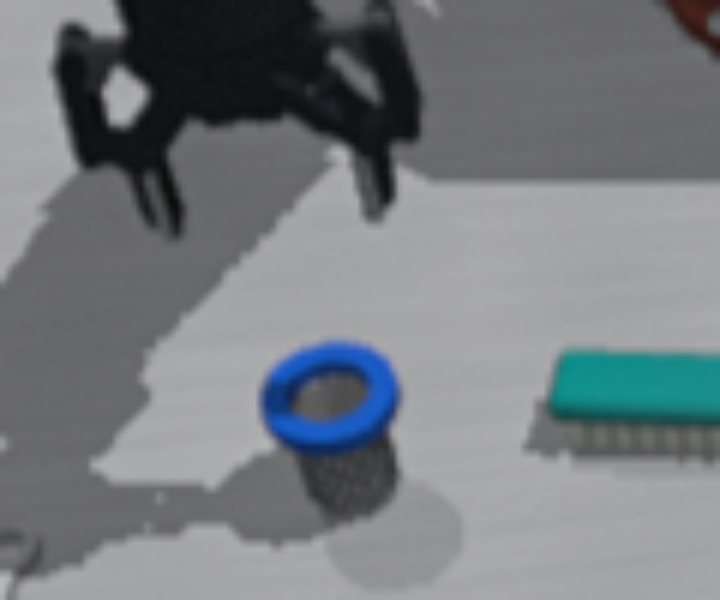

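Emit:
play_rows(
  series=[
    [[0,-0.6,0],[20,0,3],0.9],
    [[0,-0.6,0],[45,0,5],0.9],
    [[0,-0.6,0],[65,0,5],0.9],
    [[0,-0.6,0],[80,0,5],0.9],
    [[0,-0.6,0],[80,0,5],0.9],
    [[0,-0.6,0],[80,0,5],0.9],
  ],
)

```text
time_s: 10.75
eef_pos: [0.3895, -0.2679, 0.0962]
eef_rot: [0.001, 0.708, 0.001, -0.706]
wrist_force: [0.8, -0.2, 0.5]
width: 0.0813
```

```bash
python3 -c "
from h import *
go(.388,-.269,.047,90)
c=cap('scene');save(cv2.resize(c['img'][130:230,170:290],None,fx=6,fy=6),'s9.png')
"
```

```text
t 10.75 tcp [ 0.3895 -0.2679  0.0962] toolx [ 0.002 -0.001 -1.   ] jawang -89.8 q6 0.82 F [ 0.8 -0.2  0.5] w 0.0813
turn [ 0.17 -0.11 -0.03] shift [49.2  1.1  1.6]
```

View pics/s9.png

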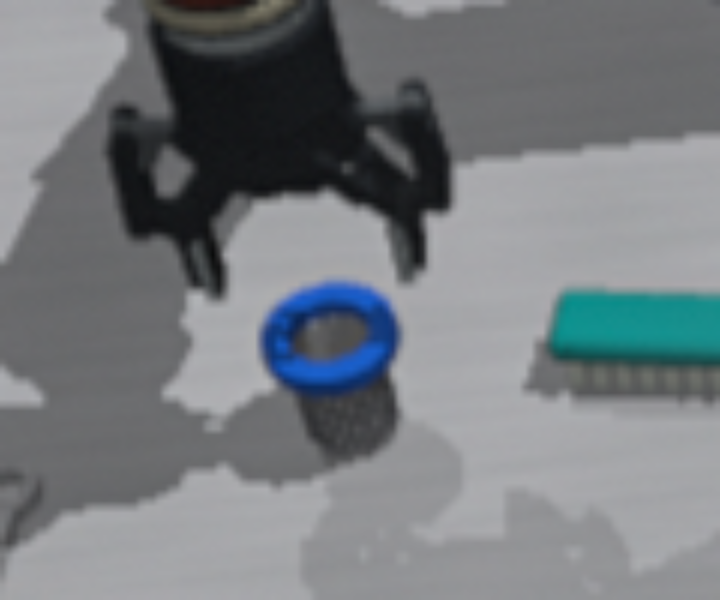

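Emit:
play_rows(
  series=[
    [[0,0,0],[12,0,1],0.95],
    [[0,0,0],[25,0,1],0.95],
    [[0,0,0],[38,0,1],0.95],
    [[0,0,0],[47,0,1],0.95],
    [[0,0,0],[49,0,1],0.95],
    [[0,0,0],[49,0,1],0.95],
    [[0,0,0],[49,0,1],0.95],
  ],
)

```text
time_s: 11.5
eef_pos: [0.3892, -0.2689, 0.0479]
eef_rot: [0.002, 0.708, 0.0, -0.706]
wrist_force: [0.8, 1.0, 1.1]
width: 0.0832
```

```bash
python3 -c "
from h import *
go(.388,-.268,.047,90)
c=cap('scene');save(cv2.resize(c['img'][130:230,170:290],None,fx=6,fy=6),'s10.png')
"
```

```text
t 11.5 tcp [ 0.3892 -0.2689  0.0479] toolx [ 0.003 -0.002 -1.   ] jawang -89.9 q6 0.81 F [0.8 1.  1.1] w 0.0832
turn [ 0.14 -0.19 -0.11] shift [ 0.9 -0.9  1.2]
```

View pics/s10.png

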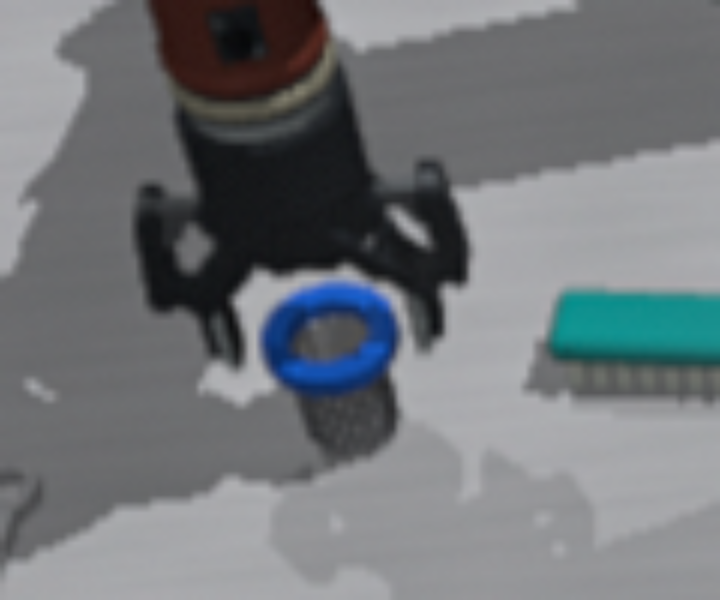

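Emit:
play_rows(
  series=[
    [[0,0,0],[0,0,0],0.8],
    [[0,0,0],[0,0,0],0.65],
    [[0,0,0],[0,0,0],0.5],
    [[0,0,0],[0,0,0],0.4],
    [[0,0,0],[0,0,0],0.4],
    [[0,0,0],[0,0,0],0.4],
    [[0,0,0],[-10,0,0],0.4],
    [[0,0,0],[-25,0,0],0.4],
    [[0,0,0],[-25,0,0],0.4],
    [[0,0,0],[-25,0,0],0.4],
  ],
)

```text
time_s: 12.55
eef_pos: [0.3895, -0.2691, 0.0735]
eef_rot: [0.002, 0.709, -0.0, -0.706]
wrist_force: [0.5, 0.3, -1.2]
width: 0.0645
```

```bash
python3 -c "
from h import *
go(.5103,.0302,.19,90)
c=cap('scene');save(cv2.resize(c['img'][130:230,170:290],None,fx=6,fy=6),'s11.png')
"
```

```text
t 12.55 tcp [ 0.3895 -0.2691  0.0735] toolx [ 0.004 -0.003 -1.   ] jawang -89.9 q6 0.81 F [ 0.5  0.3 -1.2] w 0.0645
turn [ 0.15 -0.25 -0.18] shift [-116.9 -298.7 -122.1]
```

View pics/s11.png

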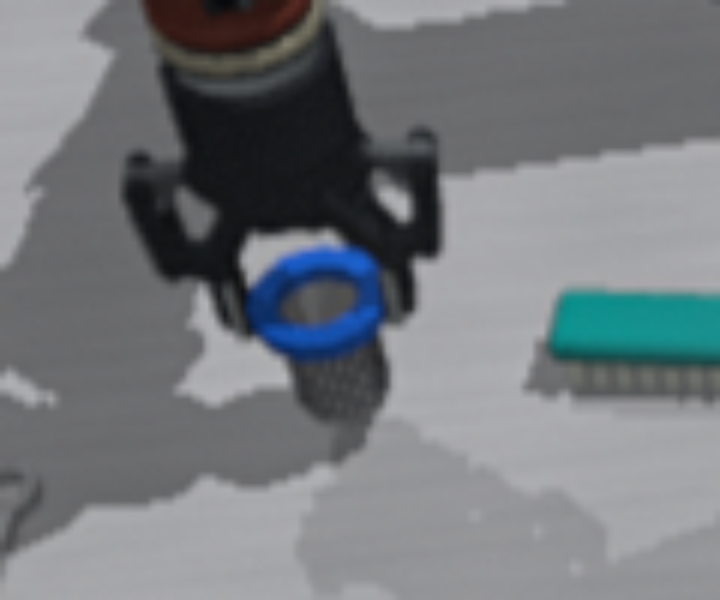

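Emit:
play_rows(
  series=[
    [[0,0,0],[-25,0,0],0.4],
    [[0,0,0],[-55,-10,-4],0.4],
    [[0,0,0],[-85,-30,-12],0.4],
    [[0,0,0],[-110,-60,-25],0.4],
    [[0.1,-0.2,-0.2],[-120,-95,-39],0.4],
    [[0.1,-0.2,-0.2],[-120,-130,-53],0.4],
    [[0.1,-0.2,-0.2],[-120,-165,-67],0.4],
    [[0.1,-0.2,-0.2],[-120,-200,-82],0.4],
    [[0.1,-0.2,-0.2],[-120,-230,-94],0.4],
    [[0.1,-0.2,-0.2],[-120,-255,-104],0.4],
  ],
)

```text
time_s: 13.6
eef_pos: [0.4917, -0.0113, 0.1916]
eef_rot: [0.0, -0.706, -0.001, 0.708]
wrist_force: [-0.6, -0.2, -0.9]
width: 0.064
```

```bash
python3 -c "
from h import *
go(.5103,.0302,.19,90)"
```

```text
t 13.6 tcp [ 0.4917 -0.0113  0.1916] toolx [-0.002  0.002 -1.   ] jawang -89.9 q6 1.4 F [-0.6 -0.2 -0.9] w 0.064
turn [0.11 0.11 0.11] shift [  1.6 -41.5 -18.7]
```

Emit:
play_rows(
  series=[
    [[0.1,0.1,0.1],[0,-20,-9],0.4],
    [[0.1,0.1,0.1],[0,-35,-16],0.4],
    [[0.1,0.1,0.1],[0,-41.5,-18.7],0.4],
    [[0.1,0.1,0.1],[0,-41.5,-18.7],0.4],
    [[0.1,0.1,0.1],[0,-41.5,-18.7],0.4],
    [[0.1,0.1,0.1],[0,-41.5,-18.7],0.4],
  ],
)

```text
time_s: 14.2
eef_pos: [0.5099, 0.0294, 0.1914]
eef_rot: [0.0, -0.707, 0.0, 0.707]
wrist_force: [-0.1, 0.3, -0.9]
width: 0.0643
```

```bash
cat >> h.py <<'E'
def rim(c,u,v,r,col,z=None):
    P=cloud(c);vv,uu=np.mgrid[:400,:640];R_,G,B=c["img"].astype(int).transpose(2,0,1)
    m=((B>R_+40)&(B>G+30) if col=="b" else (R_>B+70)&(G>B+40))&(np.hypot(uu-u,vv-v)<r)&~np.isnan(P[...,0])
    q=P[m]; zt=np.percentile(q[:,2],85) if z is None else z; t=q[abs(q[:,2]-zt)<.004]
    A=np.c_[t[:,:2]-t[:,:2].mean(0),np.ones(len(t))];k=np.linalg.lstsq(A,t[:,2],rcond=None)[0]
    print("rim n",len(q),len(t),"ztop",zt.round(4),"med",np.median(t[:,2]).round(4),"slope",k[:2].round(3),"mean",t.mean(0).round(4),"bbox",((t.min(0)+t.max(0))/2).round(4),"circ",circ(t).round(4))
E
python3 -c "
from h import *
go(.5103,.0302,.158,90)
c=cap('scene');save(cv2.resize(c['img'][130:250,270:400],None,fx=5,fy=5),'s12.png')
rim(c,334,180,30,'b')
c=cap('top');save(cv2.resize(c['img'][140:240,250:370],None,fx=5,fy=5),'t12.png')
"
```

```text
t 14.2 tcp [0.5099 0.0294 0.1914] toolx [-0.001 -0.    -1.   ] jawang -90.0 q6 1.49 F [-0.1  0.3 -0.9] w 0.0643
turn [-0.05  0.05 -0.01] shift [33.4 -0.8 -0.4]
rim n 359 271 ztop 0.2151 med 0.2139 slope [0.001 0.003] mean [0.5109 0.0292 0.214 ] bbox [0.5099 0.0294 0.2147] circ [0.5105 0.0286 0.0267]
```

View pics/s12.png

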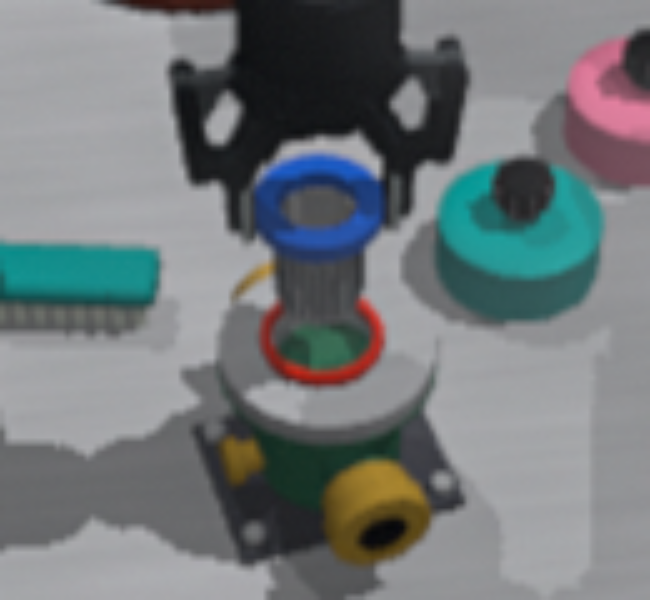

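Emit:
play_rows(
  series=[
    [[0,0,0],[10,-1,0],0.4],
    [[0,0,0],[20,-1,0],0.4],
    [[0,0,0],[30,-1,0],0.4],
    [[0,0,0],[40,-1,0],0.4],
    [[0,0,0],[50,-1,0],0.4],
    [[0,0,0],[50,-1,0],0.4],
    [[0,0,0],[50,-1,0],0.4],
  ],
)

```text
time_s: 15.0
eef_pos: [0.5098, 0.0305, 0.1411]
eef_rot: [0.0, -0.707, 0.0, 0.708]
wrist_force: [-0.2, -0.9, -1.0]
width: 0.0641
```

```bash
python3 -c "
from h import *
go(.5103,.0302,.109,90)
c=cap('scene');save(cv2.resize(c['img'][150:250,280:400],None,fx=5,fy=5),'s13.png')
rim(c,334,195,30,'b');ringpose(c,334,205,26)
"
```

```text
t 15.0 tcp [0.5098 0.0305 0.1411] toolx [-0.001  0.    -1.   ] jawang -90.1 q6 1.49 F [-0.2 -0.9 -1. ] w 0.0641
turn [-0.05  0.07  0.01] shift [32.1  0.3 -0.5]
rim n 335 250 ztop 0.1651 med 0.1636 slope [-0.004  0.013] mean [0.5098 0.0307 0.1637] bbox [0.5087 0.0305 0.1651] circ [0.5103 0.0294 0.0266]
ring n 91 z 0.1174 slope [ 0.025 -0.027] circ [0.5109 0.0304 0.0297] bbox [0.5195 0.0314 0.1109] outl (array([0.51069334, 0.03073385, 0.02997604]), (511.7903137207031, 30.739744186401367, 32.2061767578125))
```

View pics/s13.png

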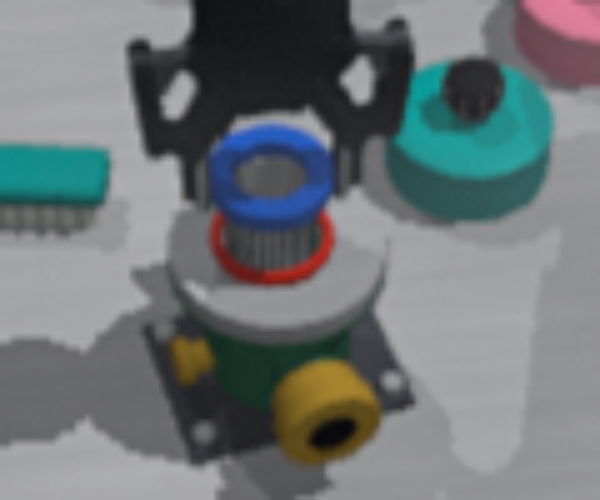

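Entered the seal cleanly. Continue down.

Emit:
play_rows(
  series=[
    [[0,0,0],[10,0,0],0.4],
    [[0,0,0],[20,0,0],0.4],
    [[0,0,0],[27,0,0],0.4],
    [[0,0,0],[30,0,0],0.4],
    [[0,0,0],[32,0,0],0.4],
    [[0,0,0],[32,0,0],0.4],
    [[0,0,0],[32,0,0],0.4],
  ],
)

```text
time_s: 15.75
eef_pos: [0.5099, 0.0305, 0.1114]
eef_rot: [0.0, -0.706, 0.0, 0.708]
wrist_force: [-5.5, 0.5, 10.9]
width: 0.0639
```

Emit:
play_rows(
  series=[
    [[0,0,0],[1,0,0],0.4],
    [[0,0,0],[1.5,0,0],0.4],
    [[0,0,0],[1.5,0,0],0.4],
  ],
)

```text
time_s: 16.05
eef_pos: [0.5099, 0.0305, 0.1115]
eef_rot: [-0.0, -0.706, -0.0, 0.708]
wrist_force: [-5.6, -0.1, 9.0]
width: 0.0642
```

```bash
python3 -c "
from h import *
c=cap('scene');save(cv2.resize(c['img'][170:240,290:380],None,fx=8,fy=8),'s14.png')
rim(c,334,200,30,'b');ringpose(c,334,205,26)
"
```

```text
rim n 312 243 ztop 0.1352 med 0.1338 slope [-0.011  0.008] mean [0.5107 0.0302 0.134 ] bbox [0.5091 0.0303 0.1348] circ [0.5104 0.0294 0.0267]
ring n 53 z 0.1182 slope [ 0.111 -0.015] circ [0.5102 0.0297 0.0314] bbox [0.5317 0.0321 0.1194] outl (array([0.51047474, 0.03015235, 0.03117757]), (525.2503662109375, 31.768529891967773, 29.01096534729004))
```

View pics/s14.png

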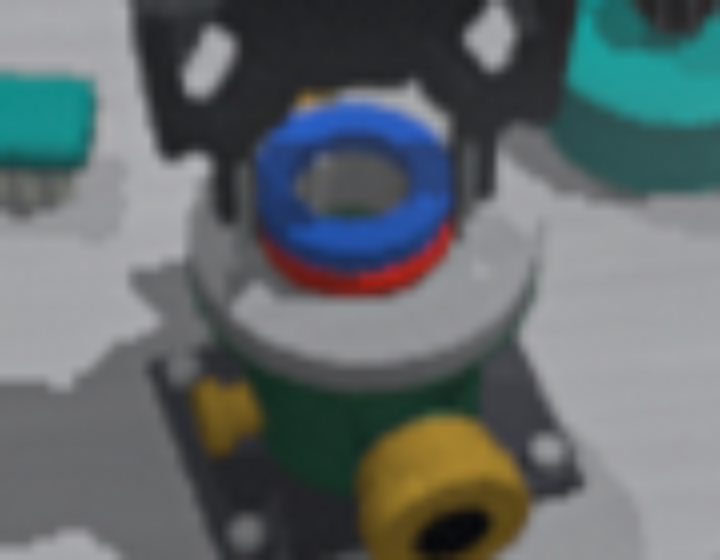

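Emit:
play_rows(
  series=[
    [[0,0,0],[-1,0,0],0.4],
    [[0,0,0],[-1,0,0],0.4],
    [[0,0,0],[-1,0,0],0.6],
    [[0,0,0],[-1,0,0],0.75],
    [[0,0,0],[-1,0,0],0.9],
    [[0,0,0],[-1,0,0],0.95],
    [[0,0,0],[-15,0,0],0.95],
    [[0,0,0],[-40,0,0],0.95],
    [[0,0,0],[-80,0,0],0.95],
    [[0,0,0],[-90,0,0],0.95],
  ],
)

```text
time_s: 17.1
eef_pos: [0.5136, 0.0303, 0.2075]
eef_rot: [0.0, 0.709, -0.0, -0.705]
wrist_force: [1.0, 0.1, 1.2]
width: 0.0831
```

```bash
python3 -c "
from h import *
c=cap('scene');save(cv2.resize(c['img'][170:240,290:380],None,fx=8,fy=8),'s15.png')
rim(c,334,200,30,'b');ringpose(c,334,205,26)
go(.574,.309,.2,90)
"
```

```text
rim n 315 239 ztop 0.1312 med 0.1301 slope [ 0.002 -0.004] mean [0.5103 0.0298 0.1301] bbox [0.5094 0.0297 0.1306] circ [0.5105 0.0296 0.0266]
ring n 36 z 0.1175 slope [ 0.026 -0.013] circ [0.5088 0.0298 0.0331] bbox [0.5298 0.0358 0.1185] outl (array([0.50906717, 0.03027773, 0.03263372]), (525.0951538085938, 35.80998229980469, 27.49457359313965))
t 17.15 tcp [0.5137 0.0303 0.2075] toolx [ 0.007 -0.001 -1.   ] jawang -90.0 q6 1.49 F [ 1.1 -0.1  1.1] w 0.0833
turn [ 0.02 -0.4  -0.04] shift [   7.8 -278.7  -60.3]
```

View pics/s15.png

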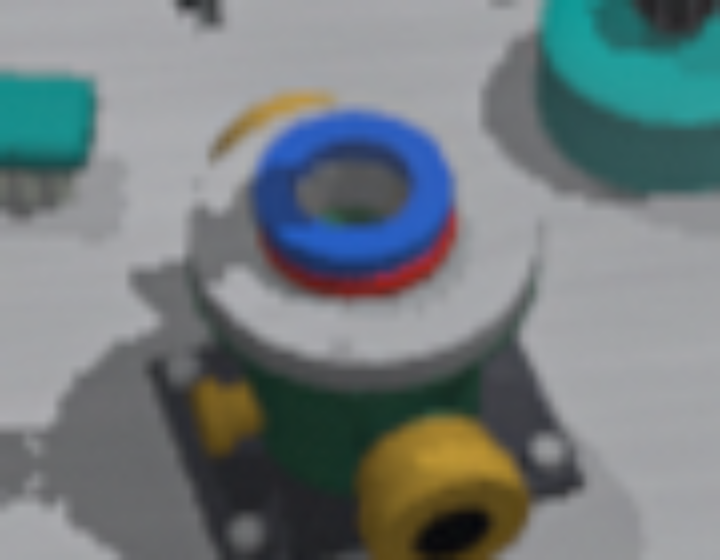

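Emit:
play_rows(
  series=[
    [[0,-0.2,0],[0,-40,-9],0.95],
    [[0,-0.4,0],[0,-85,-18],0.95],
    [[0,-0.4,0],[0,-130,-28],0.95],
    [[0,-0.4,0],[0,-170,-37],0.95],
    [[0,-0.4,0],[0,-210,-46],0.95],
    [[0,-0.4,0],[0,-245,-53],0.95],
    [[0,-0.4,0],[30,-268,-59],0.95],
    [[0,-0.4,0],[60,-278,-61],0.95],
    [[0,-0.4,0],[90,-278,-61],0.95],
    [[0,-0.4,0],[100,-278,-61],0.95],
  ],
)

```text
time_s: 18.15
eef_pos: [0.5716, 0.3073, 0.1022]
eef_rot: [-0.002, -0.704, 0.001, 0.71]
wrist_force: [-0.6, 0.1, -0.8]
width: 0.0832
```

Emit:
play_rows(
  series=[
    [[0,0,0],[0,0,0],0.9],
    [[0,0,0],[0,0,0],0.9],
    [[0,0,0],[0,0,0],0.9],
  ],
)

```text
time_s: 18.45
eef_pos: [0.5728, 0.3074, 0.104]
eef_rot: [-0.001, -0.705, 0.001, 0.709]
wrist_force: [0.1, 0.4, 0.5]
width: 0.081
```

```bash
python3 -c "
from h import *
c=cap('scene');save(cv2.resize(c['img'][150:270,380:520],None,fx=5,fy=5),'s16.png')
rim(c,441,221,22,'y')
go(.574,.309,.06,90)
"
```

```text
rim n 263 210 ztop 0.0603 med 0.0587 slope [ 0.004 -0.003] mean [0.5776 0.3093 0.0588] bbox [0.5744 0.3099 0.0599] circ [0.5751 0.3105 0.0229]
t 18.5 tcp [0.573  0.3075 0.1043] toolx [-0.005 -0.003 -1.   ] jawang -90.0 q6 1.96 F [ 0.2 -0.7  0.1] w 0.0809
turn [ 0.05  0.31 -0.17] shift [44.3 -1.6 -1.2]
```

View pics/s16.png

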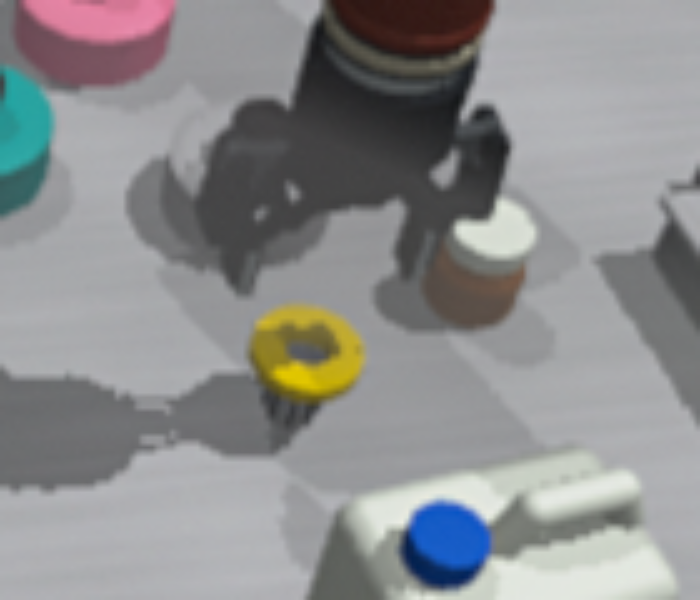

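Emit:
play_rows(
  series=[
    [[0,0.3,-0.2],[15,-1,-1],0.9],
    [[0,0.3,-0.2],[30,-1.6,-1.5],0.9],
    [[0,0.3,-0.2],[42,-1.6,-1.5],0.9],
    [[0,0.3,-0.2],[52,-1.6,-1.5],0.9],
    [[0,0.3,-0.2],[52,-1.6,-1.5],0.9],
    [[0,0.3,-0.2],[52,-1.6,-1.5],0.9],
  ],
)

```text
time_s: 19.1
eef_pos: [0.574, 0.3089, 0.0518]
eef_rot: [-0.0, -0.707, -0.0, 0.707]
wrist_force: [0.2, 0.5, 1.2]
width: 0.0815
```

```bash
python3 -c "
from h import *
c=cap('scene');save(cv2.resize(c['img'][170:270,390:510],None,fx=6,fy=6),'s17.png')
go(.5745,.309,.042,90)
"
```

```text
t 19.15 tcp [0.5745 0.3091 0.0525] toolx [ 0.     0.001 -1.   ] jawang -90.0 q6 1.96 F [ 0.3  0.4 -0.2] w 0.0814
turn [ 0.05 -0.01  0.04] shift [10.5  0.1  0. ]
```

View pics/s17.png

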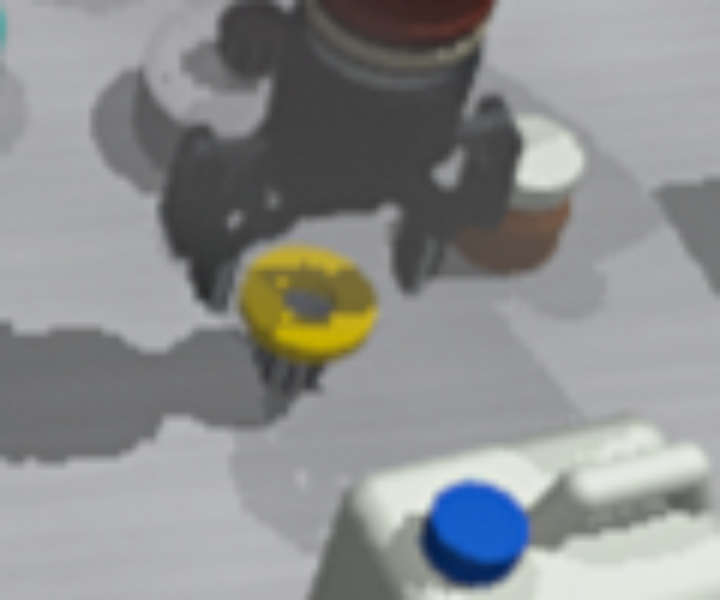

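Emit:
play_rows(
  series=[
    [[0,0,0],[6,0,0],0.9],
    [[0,0,0],[10,0,0],0.9],
    [[0,0,0],[10,0,0],0.9],
    [[0,0,0],[10,0,0],0.7],
    [[0,0,0],[10,0,0],0.5],
    [[0,0,0],[10,0,0],0.3],
    [[0,0,0],[10,0,0],0.25],
    [[0,0,0],[10,0,0],0.25],
    [[0,0,0],[10,0,0],0.25],
    [[0,0,0],[10,0,0],0.25],
  ],
)

```text
time_s: 20.15
eef_pos: [0.5755, 0.3095, 0.0436]
eef_rot: [-0.0, 0.708, 0.001, -0.706]
wrist_force: [0.3, 0.3, 5.9]
width: 0.0576
```

```bash
python3 -c "
from h import *
c=cap('scene');save(cv2.resize(c['img'][170:270,390:510],None,fx=6,fy=6),'s18.png')
rim(c,441,221,22,'y')
go(.5745,.309,.042,90)
"
```

```text
rim n 190 165 ztop 0.06 med 0.0584 slope [0.004 0.017] mean [0.583  0.3088 0.0586] bbox [0.5782 0.3094 0.0592] circ [0.5774 0.3105 0.0221]
t 20.2 tcp [0.5755 0.3096 0.0436] toolx [ 0.002  0.002 -1.   ] jawang -90.0 q6 1.96 F [-0.1  0.8  5.2] w 0.0576
turn [ 0.05 -0.13  0.09] shift [1.6 0.6 1. ]
```

View pics/s18.png

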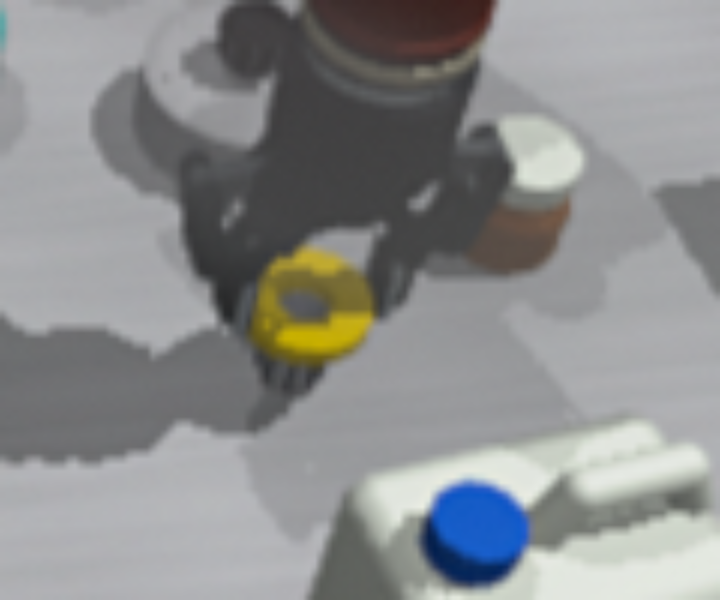

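Emit:
play_rows(
  series=[
    [[0,0,0],[-10,0,0],0.25],
    [[0,0,0],[-30,0,0],0.25],
    [[0,0,0],[-60,0,0],0.25],
    [[0,0,0],[-95,0,0],0.25],
    [[0,0,0],[-130,0,0],0.25],
    [[0,0,0],[-155,0,0],0.25],
    [[0,0,0],[-155,0,0],0.25],
    [[0,0,0],[-155,0,0],0.25],
  ],
)

```text
time_s: 21.0
eef_pos: [0.5748, 0.3091, 0.1985]
eef_rot: [-0.0, 0.708, 0.001, -0.706]
wrist_force: [-0.6, -1.3, -0.8]
width: 0.0578
```

```bash
python3 -c "
from h import *
c=cap('scene');save(cv2.resize(c['img'][130:250,380:520],None,fx=5,fy=5),'s19.png')
go(.5103,.030,.2,90)
"
```

```text
t 21.05 tcp [0.5739 0.3088 0.1968] toolx [-0.001  0.    -1.   ] jawang -90.0 q6 1.96 F [ 0.4 -0.2 -1.3] w 0.0578
turn [0.04 0.04 0.02] shift [ -3.2 278.7  63.8]
```

View pics/s19.png

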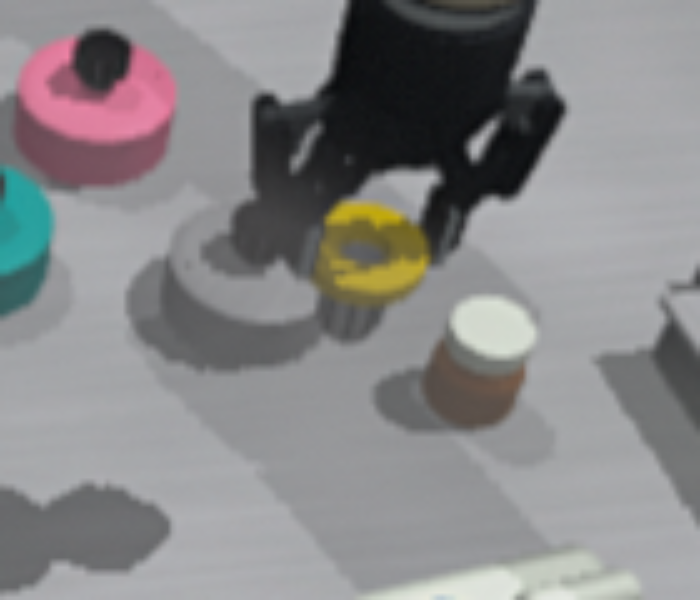

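Emit:
play_rows(
  series=[
    [[0,0,0],[-3,15,3],0.25],
    [[0,0,0],[-3,45,10],0.25],
    [[0,0,0],[-3,80,18],0.25],
    [[0,0,0],[-3,115,26],0.25],
    [[0,0,0],[-3,150,34],0.25],
    [[0,0,0],[-3,185,42],0.25],
    [[0,0,0],[-3,220,50],0.25],
    [[0,0,0],[-3,250,57],0.25],
    [[0,0,0],[-3,270,62],0.25],
    [[0,0,0],[-3,278,63.5],0.25],
  ],
)

```text
time_s: 22.05
eef_pos: [0.5082, 0.0284, 0.1978]
eef_rot: [0.001, -0.705, 0.001, 0.709]
wrist_force: [0.2, -0.3, -0.4]
width: 0.0573
```

Emit:
play_rows(
  series=[
    [[0,0,0],[0,0,0],0.25],
    [[0,0,0],[0,0,0],0.25],
    [[0,0,0],[0,0,0],0.25],
  ],
)

```text
time_s: 22.35
eef_pos: [0.508, 0.0292, 0.1973]
eef_rot: [0.0, -0.705, 0.0, 0.709]
wrist_force: [-0.1, 0.5, -0.6]
width: 0.0577
```

```bash
python3 -c "
from h import *
c=cap('scene');save(cv2.resize(c['img'][130:250,270:400],None,fx=5,fy=5),'s20.png')
rim(c,334,178,30,'y');rim(c,334,200,25,'b')
go(.5103,.030,.152,90)
"
```

```text
rim n 315 265 ztop 0.2133 med 0.2121 slope [-0.005  0.027] mean [0.5097 0.0295 0.2122] bbox [0.508  0.0295 0.2129] circ [0.5101 0.029  0.0224]
rim n 260 200 ztop 0.1316 med 0.13 slope [0.002 0.009] mean [0.5162 0.0287 0.1302] bbox [0.5121 0.0295 0.131 ] circ [0.5109 0.0292 0.0265]
t 22.4 tcp [0.5082 0.0293 0.1975] toolx [-0.006  0.    -1.   ] jawang -90.0 q6 1.49 F [-0.  -0.4 -0.1] w 0.0577
turn [-0.04  0.32  0.01] shift [45.5 -0.7 -2.3]
```

View pics/s20.png

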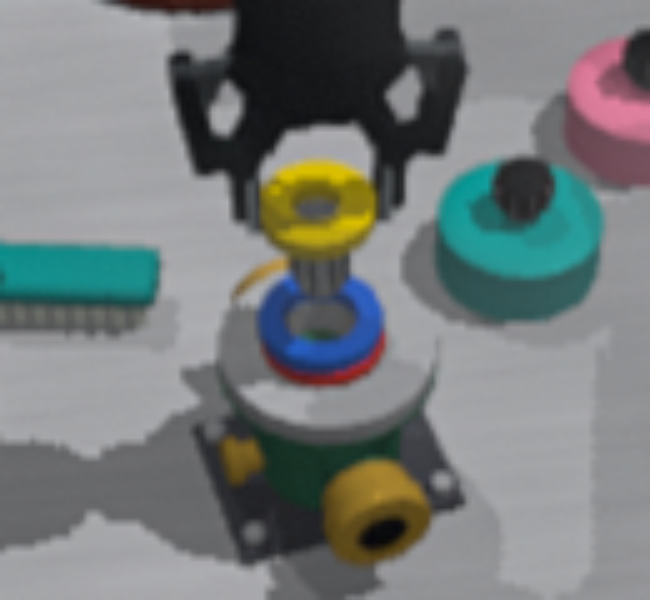

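Emit:
play_rows(
  series=[
    [[0,0.3,0],[8,-0.5,-1.5],0.25],
    [[0,0.3,0],[14,-0.5,-1.5],0.25],
    [[0,0.3,0],[14,-0.5,-1.5],0.25],
    [[0,0.3,0],[22,-0.5,-1.5],0.25],
    [[0,0.3,0],[31,-0.5,-1.5],0.25],
    [[0,0.3,0],[40,-0.5,-1.5],0.25],
    [[0,0.3,0],[40,-0.5,-1.5],0.25],
    [[0,0.3,0],[40,-0.5,-1.5],0.25],
  ],
)

```text
time_s: 23.2
eef_pos: [0.5091, 0.0298, 0.1569]
eef_rot: [0.0, -0.707, 0.0, 0.708]
wrist_force: [-0.3, 0.4, 0.0]
width: 0.0577
```

```bash
python3 -c "
from h import *
c=cap('scene');save(cv2.resize(c['img'][150:240,280:390],None,fx=6,fy=6),'s21.png')
rim(c,334,192,30,'y');rim(c,334,202,25,'b')
go(.5103,.030,.128,90)
"
```

```text
rim n 279 251 ztop 0.1728 med 0.1714 slope [0.001 0.024] mean [0.5106 0.0298 0.1715] bbox [0.5086 0.0306 0.1721] circ [0.5102 0.0293 0.0225]
rim n 189 154 ztop 0.1312 med 0.1301 slope [ 0.012 -0.002] mean [0.5234 0.0287 0.13  ] bbox [0.5179 0.03   0.1308] circ [0.5101 0.0295 0.0269]
t 23.25 tcp [0.5095 0.0297 0.1574] toolx [-0.  0. -1.] jawang -90.0 q6 1.49 F [0.8 0.2 0.2] w 0.0573
turn [-0.04  0.02  0.01] shift [29.4 -0.3 -0.8]
```

View pics/s21.png

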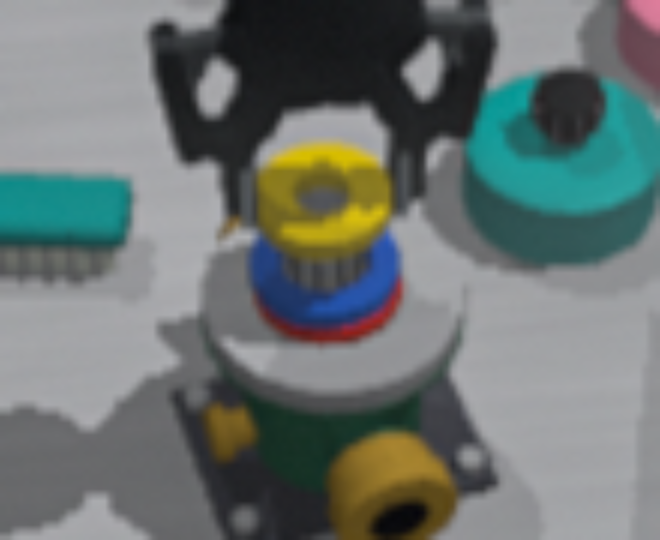

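Entering well. Down to near seat.

Emit:
play_rows(
  series=[
    [[0,0,0],[10,0,0],0.25],
    [[0,0,0],[20,0,0],0.25],
    [[0,0,0],[26,0,0],0.25],
    [[0,0,0],[28,0,0],0.25],
    [[0,0,0],[28,0,0],0.25],
    [[0,0,0],[28,0,0],0.25],
  ],
)

```text
time_s: 23.85
eef_pos: [0.5098, 0.0297, 0.1294]
eef_rot: [-0.0, 0.707, -0.0, -0.707]
wrist_force: [0.1, -0.1, -0.7]
width: 0.0571
```

Emit:
play_rows(
  series=[
    [[0,0,0],[1.5,0,0],0.25],
    [[0,0,0],[1.5,0,0],0.25],
    [[0,0,0],[1.5,0,0],0.25],
  ],
)

```text
time_s: 24.15
eef_pos: [0.5103, 0.0297, 0.1283]
eef_rot: [-0.0, 0.708, -0.0, -0.707]
wrist_force: [0.5, 0.1, 0.0]
width: 0.0575
```

```bash
python3 -c "
from h import *
c=cap('scene');rim(c,334,198,30,'y');rim(c,334,205,25,'b')
"
```

```text
rim n 359 247 ztop 0.1444 med 0.1432 slope [-0.001  0.021] mean [0.5125 0.03   0.1432] bbox [0.5109 0.0303 0.1437] circ [0.5117 0.0293 0.0223]
rim n 64 44 ztop 0.1318 med 0.1301 slope [-0.014 -0.004] mean [0.534  0.0314 0.1305] bbox [0.5322 0.0282 0.1316] circ [0.508  0.0287 0.0324]
```

Emit:
play_rows(
  series=[
    [[0,0,0],[0.5,0,0],0.25],
    [[0,0,0],[0.5,0,0],0.5],
    [[0,0,0],[0,0,0],0.7],
    [[0,0,0],[0,0,0],0.85],
    [[0,0,0],[0,0,0],0.85],
    [[0,0,0],[-15,0,0],0.85],
    [[0,0,0],[-45,0,0],0.85],
    [[0,0,0],[-85,0,0],0.85],
    [[0,0,0],[-85,0,0],0.85],
    [[0,0,0],[-85,0,0],0.85],
  ],
)

```text
time_s: 25.2
eef_pos: [0.5112, 0.0296, 0.2149]
eef_rot: [-0.0, 0.709, -0.0, -0.705]
wrist_force: [0.7, -0.8, -0.2]
width: 0.0792
```

```bash
python3 -c "
from h import *
c=cap('scene');rim(c,334,198,30,'y');rim(c,334,205,25,'b');save(cv2.resize(c['img'][150:240,280:390],None,fx=6,fy=6),'s22.png')
go(.422,.3225,.19,90)
"
```

```text
rim n 378 255 ztop 0.143 med 0.142 slope [ 0.008 -0.014] mean [0.5122 0.0294 0.1419] bbox [0.5121 0.0296 0.1425] circ [0.5118 0.0291 0.0226]
rim n 69 49 ztop 0.1314 med 0.1301 slope [-0.017 -0.006] mean [0.5322 0.0282 0.1302] bbox [0.524  0.0284 0.1302] circ [0.5107 0.029  0.0306]
t 25.25 tcp [0.51   0.0297 0.2132] toolx [ 0.002  0.    -1.   ] jawang -90.0 q6 1.49 F [-0.4 -0.9 -0.3] w 0.0789
turn [-0.04 -0.09  0.01] shift [  23.1 -292.7   88.3]
```

View pics/s22.png

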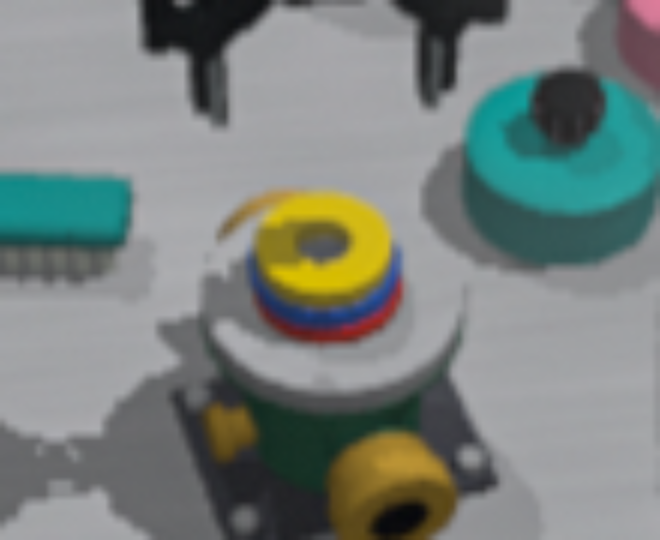

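Emit:
play_rows(
  series=[
    [[0,-0.1,0],[0,-40,12],0.5],
    [[0,-0.1,0],[0,-85,26],0.5],
    [[0,-0.1,0],[0,-130,39],0.5],
    [[0,-0.1,0],[0,-175,53],0.5],
    [[0,-0.1,0],[0,-215,65],0.5],
    [[0,-0.1,0],[0,-250,75],0.5],
    [[0,-0.1,0],[15,-278,84],0.5],
    [[0,-0.1,0],[40,-293,88],0.5],
    [[0,-0.1,0],[70,-293,88],0.5],
    [[0,-0.1,0],[100,-293,88],0.5],
  ],
)

```text
time_s: 26.25
eef_pos: [0.4206, 0.3228, 0.1103]
eef_rot: [-0.001, -0.706, 0.0, 0.708]
wrist_force: [-0.1, -0.2, -0.1]
width: 0.0642
```

Emit:
play_rows(
  series=[
    [[0,0,0],[0,0,0],0.5],
    [[0,0,0],[0,0,0],0.5],
    [[0,0,0],[0,0,0],0.5],
  ],
)

```text
time_s: 26.55
eef_pos: [0.4213, 0.323, 0.1112]
eef_rot: [-0.001, -0.707, -0.0, 0.708]
wrist_force: [1.2, 0.3, 0.1]
width: 0.0642
```

```bash
python3 -c "
from h import *
c=cap('scene');save(cv2.resize(c['img'][120:220,370:490],None,fx=6,fy=6),'s23.png')
go(.422,.3225,.048,90)
"
```

```text
t 26.6 tcp [0.4219 0.3233 0.1118] toolx [-0.  0. -1.] jawang -90.0 q6 2.09 F [1.  0.3 0.1] w 0.0644
turn [0.04 0.02 0.  ] shift [63.8  0.8 -0.2]
```

View pics/s23.png

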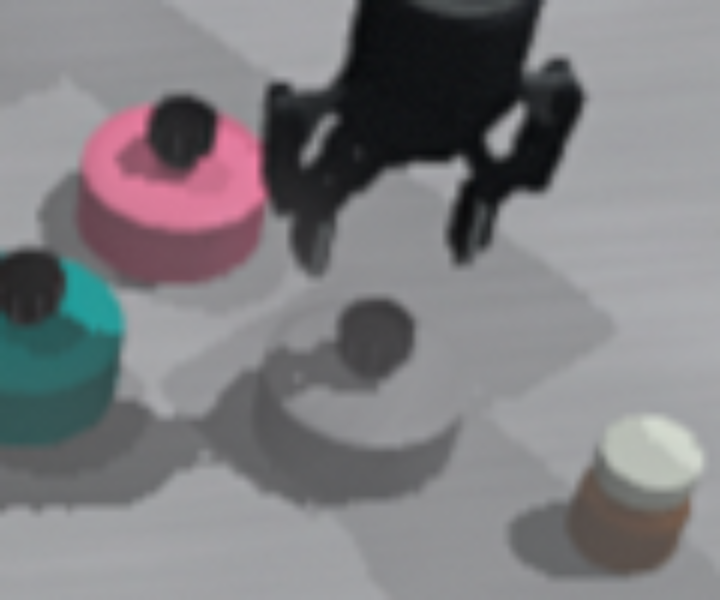

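Emit:
play_rows(
  series=[
    [[0,0,0],[12,0,0],0.5],
    [[0,0,0],[28,0,0],0.5],
    [[0,0,0],[44,0,0],0.5],
    [[0,0,0],[56,0,0],0.5],
    [[0,0,0],[62,0,0],0.5],
    [[0,0,0],[62,0,0],0.5],
    [[0,0,0],[62,0,0],0.5],
  ],
)

```text
time_s: 27.3
eef_pos: [0.4223, 0.3236, 0.0503]
eef_rot: [0.0, 0.707, 0.0, -0.707]
wrist_force: [-0.0, 0.6, -0.4]
width: 0.0639
```

```bash
python3 -c "
from h import *
c=cap('scene');save(cv2.resize(c['img'][120:220,370:490],None,fx=6,fy=6),'s24.png')
go(.422,.3225,.048,90)
"
```

```text
t 27.35 tcp [0.4225 0.3237 0.0506] toolx [ 0.001  0.001 -1.   ] jawang -90.0 q6 2.09 F [ 0.8  0.1 -0.2] w 0.0643
turn [ 0.04 -0.05  0.04] shift [2.6 1.2 0.5]
```

View pics/s24.png

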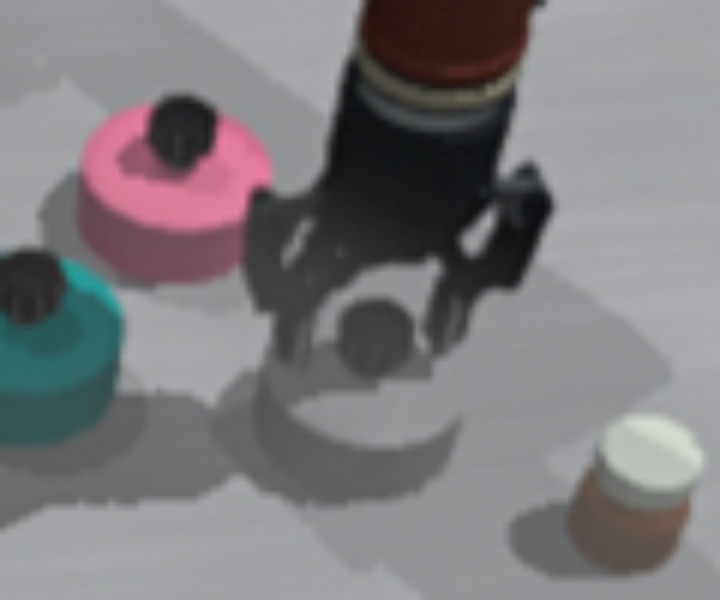

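Emit:
play_rows(
  series=[
    [[0,0,0],[1,0.5,0],0.3],
    [[0,0,0],[1,0.5,0],0.1],
    [[0,0,0],[1,0.5,0],-0.1],
    [[0,0,0],[1,0.5,0],-0.3],
    [[0,0,0],[1,0.5,0],-0.5],
    [[0,0,0],[1,0.5,0],-0.5],
    [[0,0,0],[1,0.5,0],-0.5],
    [[0,0,0],[-10,0.5,0],-0.5],
    [[0,0,0],[-24,0.5,0],-0.5],
    [[0,0,0],[-24,0.5,0],-0.5],
  ],
)

```text
time_s: 28.35
eef_pos: [0.4234, 0.3233, 0.0761]
eef_rot: [-0.0, 0.708, 0.001, -0.706]
wrist_force: [0.7, -0.2, -4.4]
width: 0.0337
```

Emit:
play_rows(
  series=[
    [[0,0,0],[0,0,0],-0.5],
    [[0,0,0],[0,0,0],-0.5],
  ],
)

```text
time_s: 28.55
eef_pos: [0.4231, 0.3228, 0.0757]
eef_rot: [0.0, 0.708, 0.001, -0.706]
wrist_force: [0.4, -0.3, -4.8]
width: 0.0337
```

```bash
python3 -c "
from h import *
c=cap('scene');save(cv2.resize(c['img'][100:220,370:490],None,fx=5,fy=5),'s25.png')
go(.5105,.030,.23,90)
P=cloud(c)
m=(np.hypot(*(P[...,:2]-[.423,.323]).transpose(2,0,1))<.055)
Q=P[m&(P[...,2]>.04)&(P[...,2]<.085)&(P[...,0]>.44)&(c['img'].max(-1)>90)];print(len(Q),np.percentile(Q[:,2],[5,50,95]))
A=np.c_[Q[:,:2]-Q[:,:2].mean(0),np.ones(len(Q))]
t=Q[abs(Q[:,2]-np.percentile(Q[:,2],75))<.006];A=np.c_[t[:,:2]-t[:,:2].mean(0),np.ones(len(t))];print(len(t),np.linalg.lstsq(A,t[:,2],rcond=None)[0])
"
```

```text
t 28.6 tcp [0.423  0.3228 0.0755] toolx [ 0.002  0.001 -1.   ] jawang -90.0 q6 2.09 F [-0.  -0.2 -3.6] w 0.0336
turn [ 0.04 -0.14  0.04] shift [-154.5  292.8  -87.7]
399 [0.04276412 0.0662528  0.07238255]
230 [-0.06550586  0.00145293  0.06913121]
```

View pics/s25.png

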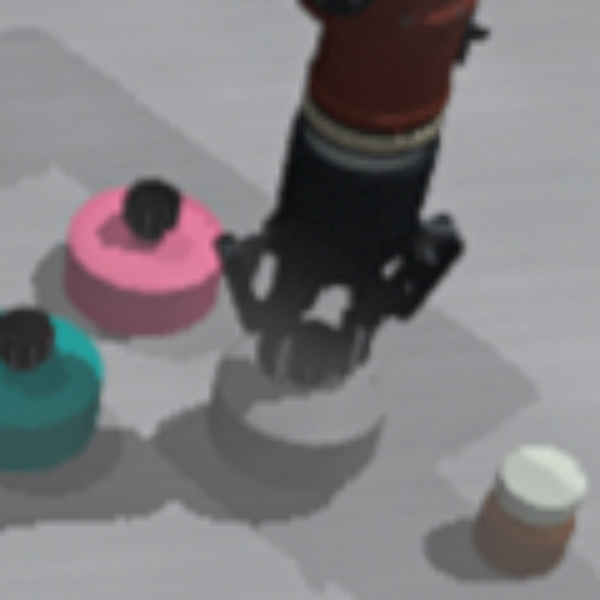

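Emit:
play_rows(
  series=[
    [[0,0,0],[-15,0,0],-0.5],
    [[0,0,0],[-40,0,0],-0.5],
    [[0,0,0],[-70,0,0],-0.5],
    [[0,0,0],[-100,0,0],-0.5],
    [[0,0,0],[-130,10,-3],-0.5],
    [[0,0,0],[-150,28,-8],-0.5],
    [[0,0,0],[-155,53,-16],-0.5],
    [[0,0,0],[-155,80,-24],-0.5],
    [[0,0,0],[-155,110,-33],-0.5],
    [[0,0,0],[-155,140,-42],-0.5],
  ],
)

```text
time_s: 29.6
eef_pos: [0.4646, 0.1816, 0.2313]
eef_rot: [0.0, 0.708, 0.001, -0.706]
wrist_force: [-0.1, 1.1, -4.6]
width: 0.0337
```

```bash
python3 -c "
from h import *
go(.5105,.030,.23,90)"
```

```text
t 29.6 tcp [0.4646 0.1816 0.2313] toolx [ 0.003  0.001 -1.   ] jawang -89.9 q6 1.8 F [-0.1  1.1 -4.6] w 0.0337
turn [ 0.07 -0.16  0.03] shift [  1.3 151.7 -45.7]
```

Emit:
play_rows(
  series=[
    [[0,-0.1,0],[0,28,-8],-0.5],
    [[0,-0.1,0],[0,58,-17],-0.5],
    [[0,-0.1,0],[0,88,-26],-0.5],
    [[0,-0.1,0],[0,115,-35],-0.5],
    [[0,-0.1,0],[0,137,-41],-0.5],
    [[0,-0.1,0],[0,149,-45],-0.5],
    [[0,-0.1,0],[0,151.5,-45.7],-0.5],
    [[0,-0.1,0],[0,151.5,-45.7],-0.5],
    [[0,-0.1,0],[0,151.5,-45.7],-0.5],
    [[0,-0.1,0],[0,151.5,-45.7],-0.5],
  ],
)

```text
time_s: 30.6
eef_pos: [0.5101, 0.0313, 0.2313]
eef_rot: [0.001, 0.707, 0.001, -0.707]
wrist_force: [-0.4, 0.2, -5.1]
width: 0.0336
```

```bash
python3 -c "
from h import *
c=cap('scene');save(cv2.resize(c['img'][110:240,270:400],None,fx=4.6,fy=4.6),'s26.png')
go(.5105,.030,.19,90)
P=cloud(c);vv,uu=np.mgrid[:400,:640];Z=P[...,2]
m=(np.hypot(uu-334,vv-175)<45)
t=P[m&(abs(Z-.225)<.012)&(P[...,0]>.45)&(P[...,0]<.57)&(c['img'].max(-1)>90)]
print(len(t),np.percentile(t[:,2],[5,50,95]),t.min(0),t.max(0))
# widest of side wall
t=P[m&(Z>.185)&(Z<.222)&(P[...,0]<.6)];print(len(t),t.min(0),t.max(0),circ(t))
"
```

```text
t 30.65 tcp [0.5102 0.0312 0.2313] toolx [ 0.001  0.001 -1.   ] jawang -89.8 q6 1.49 F [ 0.4  0.4 -5.1] w 0.0338
turn [ 0.16 -0.05  0.05] shift [41.3  1.2 -0.3]
615 [0.21982596 0.22495051 0.22764225] [ 0.47013357 -0.01893242  0.21304472] [0.55991144 0.07943577 0.22965306]
470 [ 0.47013357 -0.01957603  0.18516805] [0.56291964 0.07943577 0.2219774 ] [0.50923529 0.02981374 0.04892569]
```

View pics/s26.png

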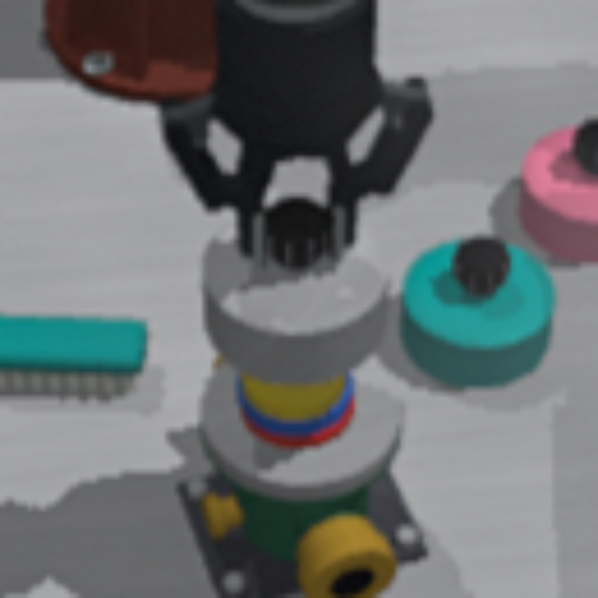

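Emit:
play_rows(
  series=[
    [[0,0,0],[10,0,0],-0.5],
    [[0,0,0],[20,0,0],-0.5],
    [[0,0,0],[30,0,0],-0.5],
    [[0,0,0],[40,0,0],-0.5],
    [[0,0,0],[50,0,0],-0.5],
    [[0,0,0],[58,0,0],-0.5],
    [[0,0,0],[64,0,0],-0.5],
    [[0,0,0],[64,0,0],-0.5],
    [[0,0,0],[64,0,0],-0.5],
  ],
)

```text
time_s: 31.55
eef_pos: [0.5104, 0.0312, 0.1674]
eef_rot: [0.001, 0.708, 0.001, -0.707]
wrist_force: [0.1, -0.1, -4.4]
width: 0.0342
```

```bash
python3 -c "
from h import *
c=cap('scene');save(cv2.resize(c['img'][140:250,280:390],None,fx=5.4,fy=5.4),'s27.png')
go(.5105,.030,.16,90)
P=cloud(c);vv,uu=np.mgrid[:400,:640];Z=P[...,2]
m=(np.hypot(uu-334,vv-195)<45)
t=P[m&(abs(Z-.16)<.012)&(P[...,0]>.45)&(P[...,0]<.57)&(c['img'].max(-1)>90)]
print(len(t),np.percentile(t[:,2],[5,50,95]),t.min(0),t.max(0))
"
```

```text
t 31.6 tcp [0.5107 0.0311 0.1678] toolx [ 0.002  0.001 -1.   ] jawang -89.9 q6 1.49 F [-0.1 -0.2 -5.7] w 0.0339
turn [ 0.15 -0.11  0.05] shift [7.8 1.2 0.2]
599 [0.15535925 0.16099192 0.16395061] [ 0.46255687 -0.01892358  0.14812371] [0.55906672 0.07984712 0.16577834]
```

View pics/s27.png

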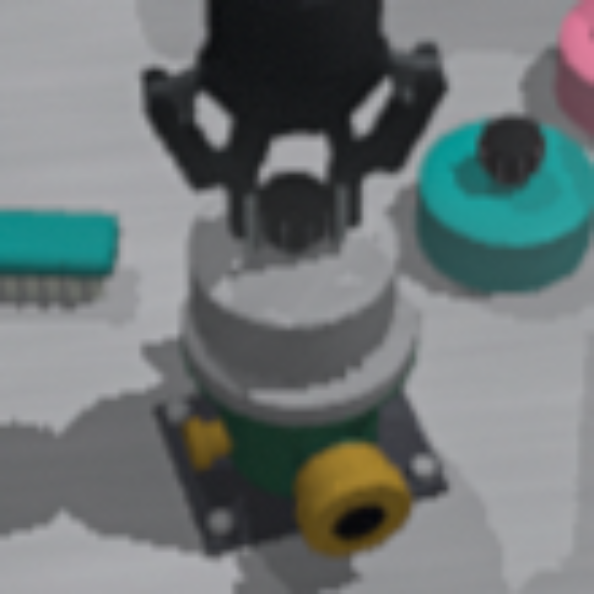

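Bell top 0.161, target 0.156; about 5–6 mm to go.

Emit:
play_rows(
  series=[
    [[0,0,0],[2,0,0],-0.5],
    [[0,0,0],[4,0,0],-0.5],
    [[0,0,0],[5,0,0],-0.5],
    [[0,0,0],[5,0,0],-0.5],
    [[0,0,0],[5,0,0],-0.5],
  ],
)

```text
time_s: 32.1
eef_pos: [0.5106, 0.0312, 0.1627]
eef_rot: [0.001, 0.708, 0.001, -0.706]
wrist_force: [0.4, -0.1, -4.6]
width: 0.0336
```

Emit:
play_rows(
  series=[
    [[0,0,0],[1.5,0,0],-0.5],
    [[0,0,0],[1.5,0,0],-0.5],
    [[0,0,0],[1.5,0,0],-0.5],
  ],
)

```text
time_s: 32.4
eef_pos: [0.5109, 0.0311, 0.1615]
eef_rot: [0.001, 0.708, 0.001, -0.706]
wrist_force: [-0.9, -0.5, -3.1]
width: 0.0334
```

Emit:
play_rows(
  series=[
    [[0,0,0],[1,0,0],-0.5],
    [[0,0,0],[1,0,0],-0.5],
    [[0,0,0],[1,0,0],-0.5],
  ],
)

```text
time_s: 32.7
eef_pos: [0.5111, 0.031, 0.1614]
eef_rot: [0.001, 0.708, 0.001, -0.706]
wrist_force: [-3.0, -1.3, 2.9]
width: 0.0336
```

Contact. Release and rise.

Emit:
play_rows(
  series=[
    [[0,0,0],[0,0,0],-0.2],
    [[0,0,0],[0,0,0],0.1],
    [[0,0,0],[0,0,0],0.4],
    [[0,0,0],[0,0,0],0.6],
    [[0,0,0],[0,0,0],0.6],
    [[0,0,0],[-20,0,0],0.6],
    [[0,0,0],[-55,0,0],0.6],
    [[0,0,0],[-95,0,0],0.6],
    [[0,0,0],[-110,0,0],0.6],
    [[0,0,0],[-110,0,0],0.6],
  ],
)

```text
time_s: 33.7
eef_pos: [0.513, 0.0308, 0.2748]
eef_rot: [0.001, 0.711, 0.001, -0.704]
wrist_force: [0.3, 0.1, -0.9]
width: 0.0683
```

Emit:
play_rows(
  series=[
    [[0,0,0],[0,40,0],0.6],
    [[0,0,0],[0,85,0],0.6],
    [[0,0,0],[0,130,0],0.6],
    [[0,0,0],[0,175,0],0.6],
    [[0,0,0],[0,220,0],0.6],
    [[0,0,0],[0,250,0],0.6],
    [[0,0,0],[0,250,0],0.6],
    [[0,0,0],[0,250,0],0.6],
  ],
)

```text
time_s: 34.5
eef_pos: [0.5125, -0.219, 0.2722]
eef_rot: [-0.001, 0.709, 0.001, -0.705]
wrist_force: [0.2, -0.1, -1.2]
width: 0.068
```

```bash
python3 -c "
from h import *
vv,uu=np.mgrid[:400,:640]
c=cap('scene');save(c['img'],'s28.png');P=cloud(c)
c2=cap('top');save(cv2.resize(c2['img'][140:240,250:370],None,fx=5,fy=5),'t28.png')
for n,cc,u,v in(('scene',c,334,195),('top',c2,307,191)):
  P=cloud(cc);Z=P[...,2];m=(np.hypot(uu-u,vv-v)<32)
  t=P[m&(abs(Z-.156)<.006)];A=np.c_[t[:,:2]-t[:,:2].mean(0),np.ones(len(t))];print(n,len(t),np.median(t[:,2]).round(4),'slope',np.linalg.lstsq(A,t[:,2],rcond=None)[0].round(3))
  print('bell',outl(cc,m&(abs(Z-.156)<.008),.156)); k=P[m&(Z>.17)&(Z<.2)];print('knob',k.mean(0),k.max(0))
"
```

```text
scene 694 0.1551 slope [-0.01  -0.002  0.155]
bell (array([0.51704912, 0.02898136, 0.04731447]), (515.8170166015625, 28.947248458862305, 50.81391906738281))
knob [0.51587754 0.02908036 0.1839628 ] [0.5297699  0.04900391 0.19121915]
top 787 0.1557 slope [0.001 0.    0.156]
bell (array([0.50922152, 0.02769969, 0.04833879]), (509.13958740234375, 27.74115562438965, 49.720855712890625))
knob [0.50860722 0.02767947 0.18717555] [0.52760124 0.0459453  0.19278879]
```

View pics/s28.png

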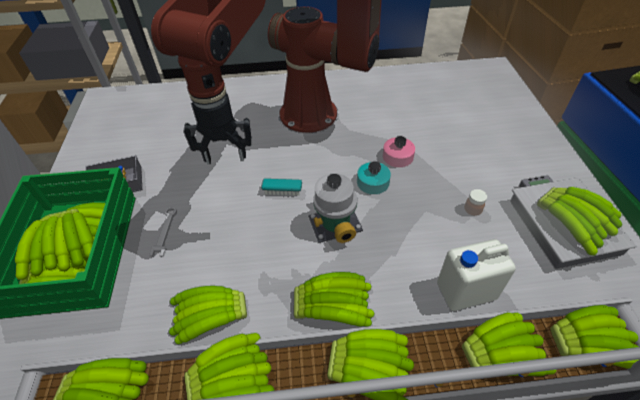

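View pics/t28.png

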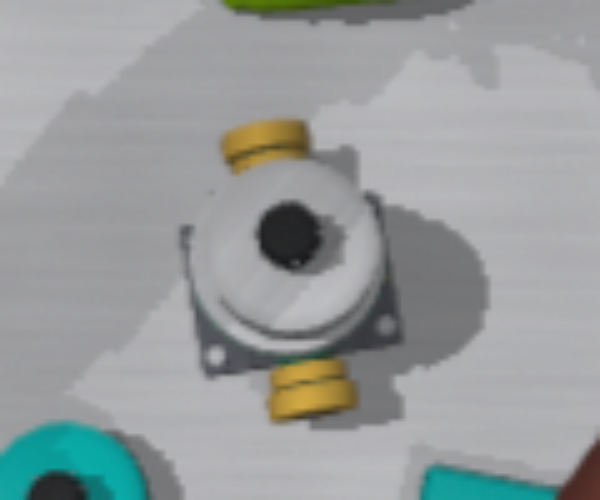

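```bash
python3 -c "
from h import *
print(job.finish_job())"
```

```text
the job is handed in; nothing more can be done
None
```

I put the strainer back together on the green housing in order: red seal, fine basket, coarse basket, steel cover. I then let go, moved the arm clear and handed the job in at about 34.6 s. The hand-in reported no verdict, so the figures below are my own camera measurements.

| Part | Height measured | Height expected | Off centre |
|---|---|---|---|
| Seal, top surface | 117–118 mm | 118 mm | about 2 mm |
| Fine basket, rim top | 130 mm | 130 mm | about 1–2 mm |
| Coarse basket, rim top | 142 mm | 142 mm | about 2 mm |
| Cover, top of bell | 155–156 mm | 156 mm | about 3.5 mm (limit 12 mm) |

- **Levelness:** the cover's top sloped 0.010 rad or less in both camera views.
- **Fine basket:** it stopped 4 mm high while still gripped, probably because the fingertips touched the seal. It dropped home when I opened the gripper, and I re-measured it at the right height.
- **Camera disagreement:** for the cover's centre, the two views differ by up to 8 mm along x. The slanted view also sees the bell's side, so I relied on the top view.
- **Under the cover:** I did not see the seal and baskets again after the cover went on. That the cover sits flat at the right height suggests they stayed put.
- **Bystanders:** the last picture shows the bananas, jar, spanner, brush and the pink and turquoise covers in their places. I checked this by eye only and did not measure them.

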